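Fetch the contact wheel from behind the spare parts

ROBOT

A 7-joint arm with a two-finger parallel gripper is mounted at the origin on the work surface. World frame = base frame: x ahead of the robot, y to its left, z up, the work surface at z = 0. Lengths are in m, angles in rad, forces in N, time in s.
With the tool pointing down it reaches from about 0.425 to 0.875 m from the base axis. Payload 4.7 kg.
Tool frame: the origin (TCP) lies at the centre of the arm's flange, where the gripper is bolted on; the fingertips stand 182 mm ahead of it and the grasp point (between the pads) lies ahead of it (ctrl.hold_point_z is the z of the grasp point in the tool frame, in m); z points along the fingers, y is the direction in which the jaws open and shut (so a half turn about z gives the same grasp; the last joint's range is limited). The gripper opens to 87 mm and grips with 3 to 60 N. Pads are 19 mm wide; open, the fingers measure 117 mm over their backs; the gripper's body (75 mm by 190 mm) begins 51 mm behind the grasp point.
Start: joints at [-1.154, 0.321, -0.07, 1.45, 0.023, 1.371, -0.057], TCP at [0.255, 0.598, 0.405] pointing down, gripper open.
Joint ranges: [-2.86, 2.86], [-0.3, 2.09], [-1.38, 1.24], [0.06, 2.45], [-1.56, 4.7], [0.09, 2.05], [-2.69, 2.69]. Speed limits (rad/s): [2.57, 2.57, 3.14, 3.14, 3.14, 3.14, 3.14].

INTERFACE

Orientations are given as a rotation vector (axis times angle).
In Python, from bench import get_state, imaging, workorder, ctrl gives the robot as it stands.
- The arm moves only by the tool step_arm, never from a script. Its argument "increments" is a list of rows, each an object of numbers: "claw": the opening, from 0 (shut) to 1 (fully open); "tx", "ty", "tz": the shift along the tool's x, y, z in m; "spin": the turn about the tool's z in degrees. A call has 1 to 8 rows; each row is the pose to reach, as a shift and turn from the pose commanded when the call began, along the tool's axes at that moment; what a row does not reach only later rows make up. A row lasts 1/12 s, in which the tool goes at most 41.7 mm and 7.16 degrees, less where a joint would pass 70% of its speed; a pose out of reach is approached as far as the arm can. A call with a gripper value outside its range is refused whole. The fingers move at their own pace and stop on an object; "force" is the grip in N (left out, the last holds). Time passes only in rows, so rows that repeat a pose let the fingers close. It gives the time, the measured TCP pose, the force and the opening at its end, in the units of the state.
- get_state(): the state, without advancing time (a new reading comes with each control period).
- imaging.get_image(name): name is "scene" or "top"; returns the picture (384x512x3 uint8, blue, green, red); there is no depth.
- imaging.camera_params(name): a dict with "intrinsics" (3x3 intrinsics, pixels), "camera_from_world" (4x4, takes a point from world to camera coordinates). Camera axes: x right, y down, z forward; pixel columns grow to the right and rows downward; lengths in m; the calibration is good to about 2 mm. A picture is of the moment at which its call begins. camera_params takes no time and is no camera call.
- workorder.close_job(): hands the job in, once; it reports no verdict.
The state is a dict: "time": time; "joint_positions": joint angles; "qd": joint speeds; "joint_torque": joint torques, N m; "position": TCP position; "tool_rot": TCP orientation; "ft_force": force on the tool from outside, world axes, zero at the start; "torque": the same for the moment, N m; "grip_width": opening from 0.0 (shut) to 1.0 (fully open).
Only numpy, scipy, OpenCV 4.12 (cv2) and the standard library are available. Lean on these libraries where they do the work, as an engineer would, in place of code of your own. Each camera call takes 0.05 s, during which the arm holds its last target. There are 200 camera calls.

TASK

Stand the roller, the drum and the tin, which crowd in the contact wheel, upright on the blue side mat, all three before you touch the wheel. Then take the wheel from the rack and lower it over the post of the arbor stand so that it lies flat on the base, and only after that put the three tall parts back upright in the rack, each in the very bay where it stood at the start. Knock nothing over and leave the wrench and the oil bottle where they are.

Things in the scene. Friction and masses are not known exactly. Their poses are not given: they have to be found in the camera images.
- wheel: Contact wheel of a belt grinder lying flat: a ring with black rubber tread and aluminium hub, 60 mm outer diameter, 36 mm high, with a 28 mm through hole. Origin at the centre of its underside, z up along its axis. 0.13-0.2 kg. It starts in the back middle bay of the rack, with a tall part 11 to 18 mm away on its left, right and front, so that a gripper fits around it only when they are gone.
- roller: Tall stepped aluminium roller standing upright: body 54 mm diameter from 0 to 70 mm height, above it a coaxial journal 30 mm diameter up to 112 mm. Origin at the centre of its underside, z up. About 0.45 kg. Starts in one of the three bays around the wheel.
- drum: Tall plain black rubber drum standing upright, with a thin aluminium disc (38 mm) on its top: 54 mm diameter, 104 mm high. Origin at the centre of its underside, z up. About 0.4 kg. Starts in one of the three bays around the wheel.
- tin: Tall square metal tin standing upright, 50 x 50 mm, 106 mm high, with a black screw cap (22 mm diameter, 8 mm high) off-centre on its top at (10, 10) mm. Origin at the centre of its underside, z up, x and y square to its sides; starts square to the rack within 0.05 rad. About 0.3 kg. Starts in one of the three bays around the wheel.
- rack: Fixed steel tray, 190 (x) by 240 mm (y), base plate 4 mm thick, 12 mm high lips on its far (+x) and side edges. Grey 66 mm squares mark four bays centred, in its own x, y, at: back middle (30, 0) mm for the wheel; left (30, 70), right (30, -70), front (-40, 0) mm for the tall parts, which start within 2 mm of the centres. Origin at the centre of its underside, z up; -x faces roughly towards the robot.
- mat: Fixed blue bench mat, the side area, 280 mm (its x) by 130 mm (its y), 4 mm thick. Origin at the centre of its underside, z up. It lies to the left or to the right of the rack, the arbor stand on the other side.
- stand: Fixed arbor stand: dark steel base disc 90 mm diameter, 12 mm high, with a bright upright post of 12 mm diameter at its centre, ending 44 mm above the table in a short cone. Origin at the centre of its underside, z up.
- wrench: Bystander: steel wrench 170 mm long lying flat between robot and rack, crosswise, along its own x. Origin at its middle, on the underside.
- oil: Bystander: grey oil bottle standing upright beyond the rack, 60 mm diameter, 130 mm high. Origin at the centre of its underside.
Mind the look-alikes: they are no part of the job. What is shaped like the roller but red or turquoise is not meant.

How it is judged:
By the outcome, as a careful person would: the job done as asked, in the order asked, and still so for the second after the job is handed in, with the robot touching nothing.
It also fails if it takes over 141 s, if anything falls off the work surface, if the arm or the gripper's body presses on something with over 40 N, if the wrist force passes 120 N, or if a joint passes its speed limit or range.

## Working session

There is one attempt and no reset: what is moved stays moved. The work goes in short steps, Python scripts to look and compute and a tool call to move; the robot and the scene stay as the last step left them, time stands still between calls to the robot, and variables do not carry over. Pictures are saved under pics/ and viewed, on a budget of 14 in all, crops included, one or two more only if the job needs it, and the job is handed in when it is done.

Besides the shell and the picture viewer there is one more tool, called after "Request:" as a command line: name --argument value ..., lists and objects as JSON in quotes. step_arm: Moves the arm, as the interface text tells. Its arguments: {"type":"object","properties":{"increments":{"type":"array"},"force":{"type":"number"}},"required":["increments"]}

```bash
ls; mkdir -p pics; python3 - <<'E'
from bench import get_state, imaging, ctrl
import cv2
s=get_state(); print(s); print(ctrl.hold_point_z)
for n in("scene","top"):
    cv2.imwrite(f"pics/{n}0.png",imaging.get_image(n)); p=imaging.camera_params(n); print(p)
E
```

```text
pics
{'time': 0.0, 'joint_positions': array([-1.15392007,  0.3218447 , -0.07009455,  1.4516866 ,  0.02258388,
        1.37076778, -0.05692873]), 'qd': array([ 0.0004382 , -0.00189912,  0.00011737,  0.00090405,  0.00023249,
       -0.00064362,  0.00019584]), 'joint_torque': array([-1.39634226e-04, -4.91296327e+01, -4.04075654e-01, -3.12525487e+01,
       -6.38505793e-02,  4.38332255e-02,  1.84499399e-04]), 'position': array([0.25472576, 0.59779027, 0.40364131]), 'tool_rot': array([-6.28337239e-01, -3.07780115e+00,  2.97586256e-03]), 'ft_force': array([ 0.42975534,  0.37868011, -1.17762829]), 'torque': array([0.00904852, 0.05655531, 0.04126495]), 'grip_width': 0.9986500014370906}
0.1635
{'intrinsics': array([[443.02321777,   0.        , 257.498514  ],
       [  0.        , 443.02321777, 188.38981885],
       [  0.        ,   0.        ,   1.        ]]), 'camera_from_world': array([[-0.64624686,  0.76307748, -0.00881782,  0.37259333],
       [ 0.40356472,  0.33192459, -0.85262042, -0.18339573],
       [-0.64768859, -0.55456183, -0.52245638,  1.35777573],
       [ 0.        ,  0.        ,  0.        ,  1.        ]])}
{'intrinsics': array([[351.61470346,   0.        , 259.47023342],
       [  0.        , 351.61470346, 190.17536322],
       [  0.        ,   0.        ,   1.        ]]), 'camera_from_world': array([[-3.76705668e-03, -9.99540678e-01,  3.00706360e-02,
        -1.58361099e-03],
       [-9.94651209e-01,  6.41244198e-04, -1.03288731e-01,
         5.71144127e-01],
       [ 1.03222005e-01, -3.02988889e-02, -9.94196759e-01,
         7.68492333e-01],
       [ 0.00000000e+00,  0.00000000e+00,  0.00000000e+00,
         1.00000000e+00]])}
```

View both.

View pics/scene0.png

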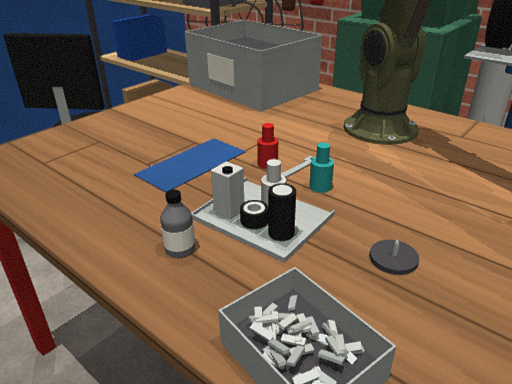

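```bash
python3 -c "
import cv2;i=cv2.imread('pics/top0.png');cv2.imwrite('pics/top0b.png',cv2.resize(i,(800,600),interpolation=cv2.INTER_CUBIC))"
```

```text
(no output)
```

View pics/top0b.png

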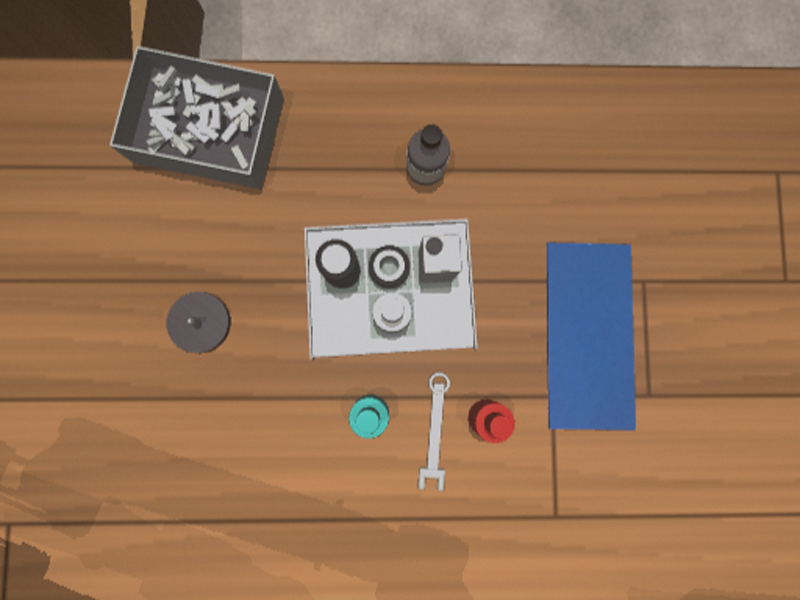

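```bash
cat > h.py <<'E'
import numpy as np, cv2
from bench import get_state, imaging, ctrl
from scipy.spatial.transform import Rotation as R
def unproj(n,uv,z):
    p=imaging.camera_params(n);K=p["intrinsics"];T=p["camera_from_world"]
    Rm,t=T[:3,:3],T[:3,3];c=-Rm.T@t
    d=Rm.T@np.linalg.solve(K,[uv[0],uv[1],1]);return c+d*(z-c[2])/d[2]
def proj(n,P):
    p=imaging.camera_params(n);q=p["camera_from_world"]@np.append(P,1);q=p["intrinsics"]@q[:3];return q[:2]/q[2]
def crop(src,out,x,y,w,h,k):
    i=cv2.imread(src) if isinstance(src,str) else src
    cv2.imwrite(out,cv2.resize(i[y:y+h,x:x+w],None,fx=k,fy=k,interpolation=cv2.INTER_CUBIC))
def cz(uv,x,y,k): return ((uv[0]+.5)/k-.5+x,(uv[1]+.5)/k-.5+y)
E
python3 - <<'E'
from h import *
crop("pics/top0.png","pics/top0c.png",188,135,125,100,6)
crop("pics/scene0.png","pics/scene0c.png",185,140,160,120,5)
k=.64
f=lambda u,v,z:np.round(unproj("top",((u+.5)*k-.5,(v+.5)*k-.5),z),4)
for n,u,v,z in [("stand",198,322,.012),("posttip",194,322,.044),("m1",547,243,.004),("m2",631,243,.004),("m3",635,430,.004),("m4",549,430,.004),("red",499,426,.112),("turq",368,419,.112),("wr ring",439,382,.005),("wr fork",431,480,.005),("oil",431,131,.13)]: print(n,f(u,v,z))
s=get_state();print(R.from_rotvec(s["tool_rot"]).as_matrix().round(3))
E
```

```text
stand [0.5371 0.3004 0.012 ]
posttip [0.5352 0.295  0.044 ]
m1 [ 0.6572 -0.2198  0.004 ]
m2 [ 0.6575 -0.3498  0.004 ]
m3 [ 0.3762 -0.3427  0.004 ]
m4 [ 0.3772 -0.2142  0.004 ]
red [ 0.3974 -0.1189  0.112 ]
turq [0.4074 0.0482 0.112 ]
wr ring [ 0.4481 -0.0523  0.005 ]
wr fork [ 0.3076 -0.0393  0.005 ]
oil [ 0.7802 -0.0338  0.13  ]
[[-0.92   0.392 -0.001]
 [ 0.392  0.92  -0.002]
 [-0.    -0.002 -1.   ]]
```

View pics/top0c.png

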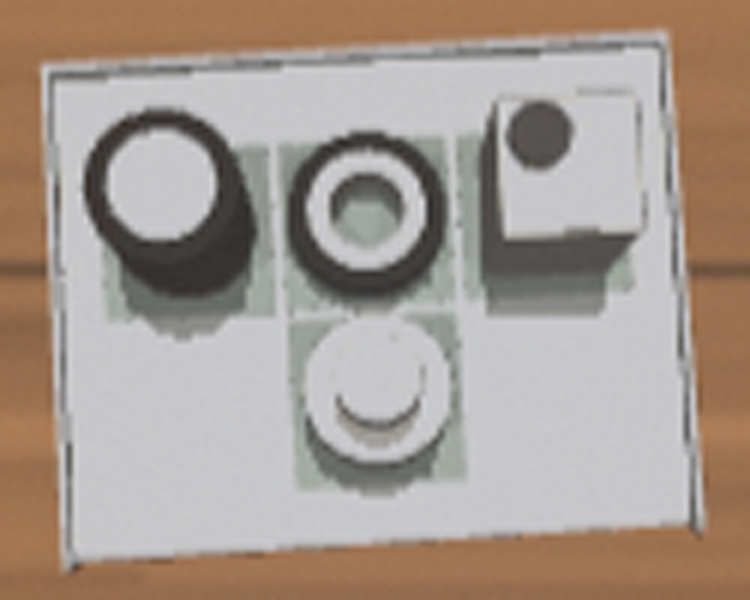

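View pics/scene0c.png

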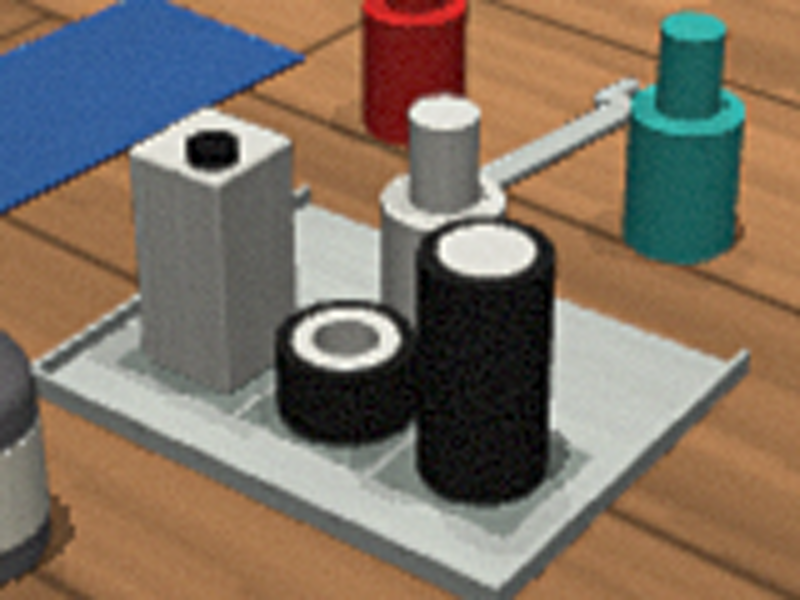

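```bash
cat > m.py <<'E'
from h import *
f=lambda u,v,z:unproj("top",cz((u,v),188,135,6),z)
C=np.array([f(42,65,.012),f(668,32,.012),f(703,525,.004),f(70,562,.004)])[:,:2]
L=np.array([[.095,.12],[.095,-.12],[-.095,-.12],[-.095,.12]])
U,S,Vt=np.linalg.svd((L-L.mean(0)).T@(C-C.mean(0)));Rr=(Vt.T@U.T);c=C.mean(0)-Rr@L.mean(0)
print("corners",C.round(4).tolist());print("resid mm",((C-(L@Rr.T+c))*1e3).round(1).tolist())
yaw=np.degrees(np.arctan2(Rr[1,0],Rr[0,0]));print("rack",c.round(4),yaw)
bay=lambda x,y:(Rr@[x,y]+c)
if __name__=="__main__":
  for n,p,m in [("drum",(.03,.07),f(161,184,.108)),("wheelhub",(.03,0),f(365,209,.040)),("roller",(-.04,0),f(378,391,.074)),
   ("tin",(.03,-.07),np.mean([f(497,92,.11),f(640,90,.11),f(646,232,.11),f(503,240,.11)],0)),("cap",(.04,-.06),f(539,133,.118))]:
    print(n,"bay",bay(*p).round(4),"meas",m[:2].round(4), "img of bay", )
  t=[f(497,92,.11),f(640,90,.11),f(646,232,.11),f(503,240,.11)]
  for i in range(4): d=t[i]-t[i-1]; print("tin side",np.linalg.norm(d).round(4),np.degrees(np.arctan2(d[1],d[0])).round(1))
E
python3 m.py
```

```text
corners [[0.6783, 0.148], [0.6923, -0.0971], [0.499, -0.1089], [0.4856, 0.1356]]
resid mm [[1.6, 3.3], [1.7, -2.3], [-2.0, -3.0], [-1.3, 1.9]]
rack [0.5888 0.0194] 3.3502817096576654
drum bay [0.6147 0.091 ] meas [0.6145 0.0919] img of bay
wheelhub bay [0.6188 0.0211] meas [0.6171 0.0222] img of bay
roller bay [0.5489 0.0171] meas [0.546  0.0176] img of bay
tin bay [ 0.6228 -0.0487] meas [ 0.6216 -0.0488] img of bay
cap bay [ 0.6322 -0.0382] meas [ 0.6305 -0.037 ] img of bay
tin side 0.0515 1.9
tin side 0.0494 -89.0
tin side 0.0495 -178.4
tin side 0.0492 93.3
```

Request:
step_arm --increments '[{"tx": -0.248, "ty": -0.21, "spin": -26, "claw": 1}, {"tx": -0.248, "ty": -0.21, "spin": -26}, {"tx": -0.248, "ty": -0.21, "spin": -26}, {"tx": -0.248, "ty": -0.21, "spin": -26}, {"tx": -0.248, "ty": -0.21, "spin": -26}, {"tx": -0.248, "ty": -0.21, "spin": -26}, {"tx": -0.248, "ty": -0.21, "spin": -26}, {"tx": -0.248, "ty": -0.21, "spin": -26}]' --force 40

```text
invalid input at $.increments[0]: expected keys claw, tx, ty, tz, spin
```

```bash
cat > s.py <<'E'
# usage: s.py x y [tipless grasp z] -> tool-axis increments to bring grasp point there
import sys; from h import *
s=get_state();M=R.from_rotvec(s["tool_rot"]).as_matrix();g=s["position"]+M@[0,0,ctrl.hold_point_z]
print("t",round(s["time"],2),"grasp",g.round(4),"yaw",np.degrees(np.arctan2(M[1,1],M[0,1])).round(2),"zax",M[:,2].round(4),"w",round(s["grip_width"],3),"F",s["ft_force"].round(1))
a=list(map(float,sys.argv[1:]))
for i in range(0,len(a),3): print(a[i:i+3],"inc",(M.T@(np.array(a[i:i+3])-g)).round(4))
E
python3 s.py .547 .0175 .25
```

```text
t 0.1 grasp [0.2547 0.5975 0.2403] yaw 66.92 zax [-5.0e-04 -1.6e-03 -1.0e+00] w 1.0 F [ 0.  -0.1 -0. ]
[0.547, 0.0175, 0.25] inc [-0.4963 -0.4191 -0.0089]
```

All keys required in each row.

Request:
step_arm --increments '[{"tx": -0.248, "ty": -0.21, "tz": 0, "spin": -26, "claw": 1}, {"tx": -0.248, "ty": -0.21, "tz": 0, "spin": -26, "claw": 1}, {"tx": -0.248, "ty": -0.21, "tz": 0, "spin": -26, "claw": 1}, {"tx": -0.248, "ty": -0.21, "tz": 0, "spin": -26, "claw": 1}, {"tx": -0.248, "ty": -0.21, "tz": 0, "spin": -26, "claw": 1}, {"tx": -0.248, "ty": -0.21, "tz": 0, "spin": -26, "claw": 1}, {"tx": -0.248, "ty": -0.21, "tz": 0, "spin": -26, "claw": 1}, {"tx": -0.248, "ty": -0.21, "tz": 0, "spin": -26, "claw": 1}]' --force 40

```text
time: 0.77
position: [0.4018, 0.3042, 0.4045]
tool_rot: [-0.076, 3.141, -0.001]
ft_force: [0.5, 0.6, -0.5]
grip_width: 0.996
```

```bash
python3 s.py .547 .0175 .25
```

```text
t 0.77 grasp [0.4018 0.304  0.241 ] yaw 92.79 zax [ 1.e-04 -8.e-04 -1.e+00] w 0.996 F [ 0.5  0.6 -0.5]
[0.547, 0.0175, 0.25] inc [-0.1311 -0.2933 -0.0087]
```

Request:
step_arm --increments '[{"tx": -0.131, "ty": -0.293, "tz": 0, "spin": 0, "claw": 1}, {"tx": -0.131, "ty": -0.293, "tz": 0, "spin": 0, "claw": 1}, {"tx": -0.131, "ty": -0.293, "tz": 0, "spin": 0, "claw": 1}, {"tx": -0.131, "ty": -0.293, "tz": 0, "spin": 0, "claw": 1}, {"tx": -0.131, "ty": -0.293, "tz": 0, "spin": 0, "claw": 1}, {"tx": -0.131, "ty": -0.293, "tz": 0, "spin": 0, "claw": 1}, {"tx": -0.131, "ty": -0.293, "tz": 0, "spin": 0, "claw": 1}, {"tx": -0.131, "ty": -0.293, "tz": 0, "spin": 0, "claw": 1}]'

```text
time: 1.43
position: [0.5472, 0.0173, 0.4047]
tool_rot: [-0.074, 3.14, -0.002]
ft_force: [-0.8, 0.1, 0.3]
grip_width: 1.003
```

```bash
python3 s.py .547 .0175 .096
```

```text
t 1.43 grasp [0.5473 0.0171 0.2412] yaw 92.71 zax [ 6.0e-04 -1.5e-03 -1.0e+00] w 1.003 F [-0.8  0.1  0.3]
[0.547, 0.0175, 0.096] inc [0.0003 0.0007 0.1452]
```

Request:
step_arm --increments '[{"tx": 0, "ty": 0, "tz": 0.03, "spin": 0, "claw": 1}, {"tx": 0, "ty": 0, "tz": 0.06, "spin": 0, "claw": 1}, {"tx": 0, "ty": 0, "tz": 0.09, "spin": 0, "claw": 1}, {"tx": 0, "ty": 0, "tz": 0.115, "spin": 0, "claw": 1}, {"tx": 0, "ty": 0, "tz": 0.135, "spin": 0, "claw": 1}, {"tx": 0, "ty": 0, "tz": 0.145, "spin": 0, "claw": 1}, {"tx": 0, "ty": 0, "tz": 0.145, "spin": 0, "claw": 0.6}, {"tx": 0, "ty": 0, "tz": 0.145, "spin": 0, "claw": 0.4}]'

```text
time: 2.1
position: [0.5465, 0.0216, 0.2599]
tool_rot: [0.08, -3.14, 0.0]
ft_force: [-0.4, -0.7, 0.3]
grip_width: 0.917
```

Request:
step_arm --increments '[{"tx": 0, "ty": 0, "tz": 0, "spin": 0, "claw": 0.3}, {"tx": 0, "ty": 0, "tz": 0, "spin": 0, "claw": 0}, {"tx": 0, "ty": 0, "tz": 0, "spin": 0, "claw": 0}, {"tx": 0, "ty": 0, "tz": 0, "spin": 0, "claw": 0}, {"tx": 0, "ty": 0, "tz": 0, "spin": 0, "claw": 0}, {"tx": 0, "ty": 0, "tz": 0, "spin": 0, "claw": 0}, {"tx": 0, "ty": 0, "tz": -0.01, "spin": 0, "claw": 0}, {"tx": 0, "ty": 0, "tz": -0.02, "spin": 0, "claw": 0}]'

```text
time: 2.77
position: [0.5461, 0.0214, 0.2799]
tool_rot: [0.08, -3.139, 0.001]
ft_force: [-0.9, -0.4, -4.0]
grip_width: 0.329
```

```bash
python3 s.py .43 -.28 .25; python3 - <<'E'
from h import *
i=imaging.get_image("scene"); crop(i,"pics/s1.png",185,100,160,160,3.75)
E
```

```text
t 2.77 grasp [0.5458 0.0212 0.1164] yaw 92.91 zax [-1.5e-03 -7.0e-04 -1.0e+00] w 0.329 F [-0.9 -0.4 -4. ]
[0.43, -0.28, 0.25] inc [ 0.1312 -0.2951 -0.1332]
```

View pics/s1.png

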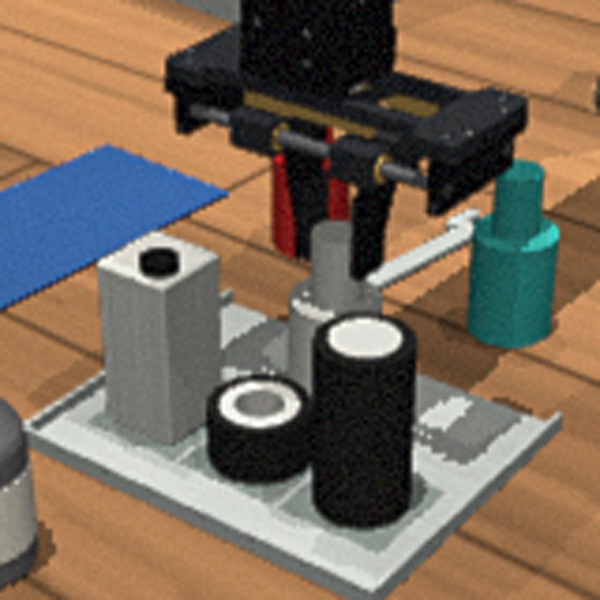

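Request:
step_arm --increments '[{"tx": 0, "ty": 0, "tz": -0.03, "spin": 0, "claw": 0}, {"tx": 0, "ty": 0, "tz": -0.065, "spin": 0, "claw": 0}, {"tx": 0, "ty": 0, "tz": -0.1, "spin": 0, "claw": 0}, {"tx": 0, "ty": 0, "tz": -0.13, "spin": 0, "claw": 0}, {"tx": 0.01, "ty": -0.025, "tz": -0.13, "spin": 0, "claw": 0}, {"tx": 0.024, "ty": -0.06, "tz": -0.13, "spin": 0, "claw": 0}, {"tx": 0.038, "ty": -0.095, "tz": -0.13, "spin": 0, "claw": 0}, {"tx": 0.053, "ty": -0.13, "tz": -0.13, "spin": 0, "claw": 0}]'

```text
time: 3.48
position: [0.4992, -0.1121, 0.4099]
tool_rot: [-0.082, 3.14, 0.0]
ft_force: [0.9, -0.9, -3.8]
grip_width: 0.322
```

Request:
step_arm --increments '[{"tx": 0.014, "ty": -0.035, "tz": 0, "spin": 0, "claw": 0}, {"tx": 0.028, "ty": -0.07, "tz": 0, "spin": 0, "claw": 0}, {"tx": 0.042, "ty": -0.105, "tz": 0, "spin": 0, "claw": 0}, {"tx": 0.055, "ty": -0.135, "tz": 0, "spin": 0, "claw": 0}, {"tx": 0.064, "ty": -0.157, "tz": 0, "spin": 0, "claw": 0}, {"tx": 0.068, "ty": -0.166, "tz": 0, "spin": 0, "claw": 0}, {"tx": 0.068, "ty": -0.166, "tz": 0, "spin": 0, "claw": 0}, {"tx": 0.068, "ty": -0.166, "tz": 0, "spin": 0, "claw": 0}]'

```text
time: 4.15
position: [0.4408, -0.2795, 0.4096]
tool_rot: [-0.08, 3.14, 0.002]
ft_force: [0.2, 0.5, -4.2]
grip_width: 0.327
```

```bash
python3 s.py .44 -.28 .0975; python3 - <<'E'
from h import *
i=imaging.get_image("scene"); crop(i,"pics/s2.png",130,60,200,150,3)
E
```

```text
t 4.15 grasp [ 0.4408 -0.2792  0.2461] yaw 92.9 zax [ 2.0e-04  1.5e-03 -1.0e+00] w 0.327 F [ 0.2  0.5 -4.2]
[0.44, -0.28, 0.0975] inc [ 0.0009 -0.0009  0.1486]
```

View pics/s2.png

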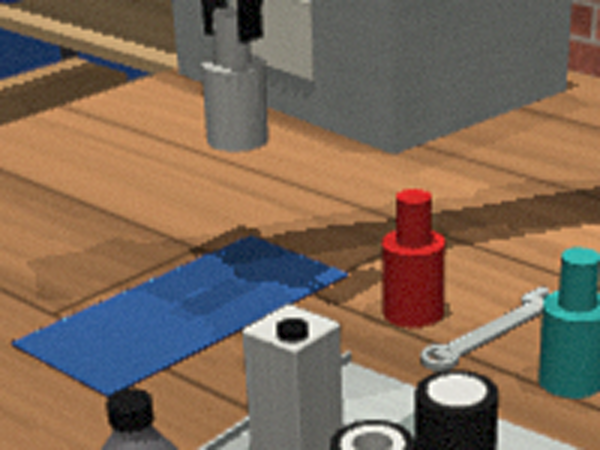

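Request:
step_arm --increments '[{"tx": 0, "ty": 0, "tz": 0.03, "spin": 0, "claw": 0}, {"tx": 0, "ty": 0, "tz": 0.065, "spin": 0, "claw": 0}, {"tx": 0, "ty": 0, "tz": 0.1, "spin": 0, "claw": 0}, {"tx": 0, "ty": 0, "tz": 0.125, "spin": 0, "claw": 0}, {"tx": 0, "ty": 0, "tz": 0.14, "spin": 0, "claw": 0}, {"tx": 0, "ty": 0, "tz": 0.147, "spin": 0, "claw": 0}, {"tx": 0, "ty": 0, "tz": 0.149, "spin": 0, "claw": 0}, {"tx": 0, "ty": 0, "tz": 0.149, "spin": 0, "claw": 0}]'

```text
time: 4.87
position: [0.4447, -0.2794, 0.2678]
tool_rot: [-0.086, 3.132, 0.002]
ft_force: [-8.9, 6.4, 39.5]
grip_width: 0.325
```

```bash
python3 s.py .44 -.28 .0975
```

```text
t 4.87 grasp [ 0.446  -0.2792  0.1043] yaw 93.15 zax [ 0.0082  0.0013 -1.    ] w 0.325 F [-8.9  6.4 39.5]
[0.44, -0.28, 0.0975] inc [ 0.0061 -0.0005  0.0067]
```

Request:
step_arm --increments '[{"tx": 0, "ty": 0, "tz": -0.006, "spin": 0, "claw": 0}, {"tx": 0, "ty": 0, "tz": -0.006, "spin": 0, "claw": 0}]'

```text
time: 5.03
position: [0.4427, -0.2785, 0.2684]
tool_rot: [-0.086, 3.137, 0.0]
ft_force: [0.5, -0.1, -4.2]
grip_width: 0.324
```

```bash
python3 s.py .44 -.28 .0975; python3 - <<'E'
from h import *
i=imaging.get_image("scene"); crop(i,"pics/s3.png",170,80,125,100,6)
E
```

```text
t 5.03 grasp [ 0.4433 -0.2785  0.1049] yaw 93.14 zax [ 3.7e-03  1.0e-04 -1.0e+00] w 0.324 F [ 0.5 -0.1 -4.2]
[0.44, -0.28, 0.0975] inc [ 0.0034 -0.0014  0.0074]
```

View pics/s3.png

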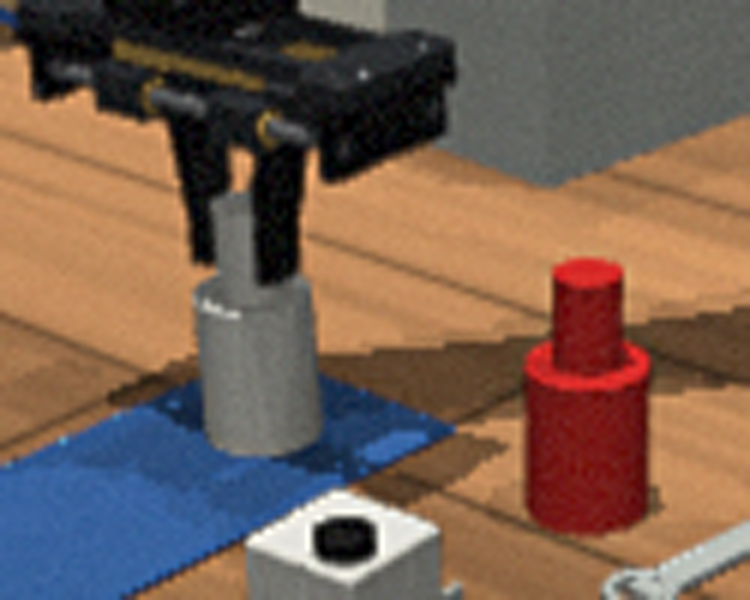

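```bash
python3 - <<'E'
from h import *
for z in (.004,.008,.012,.016): print(z,((proj("scene",[.4635,-.261,z])-[170,80]+.5)*6-.5).round(1))
for z in (.074,.078,.082,.086): print("bodytop left/right", z,[((proj("scene",[.4433+s*-.65*.027,-.2785+s*.76*.027,z])-[170,80]+.5)*6-.5).round(1) for s in(-1,1)])
for z in (.116,.12,.126): print("jtop", z,((proj("scene",[.4433,-.2785,z])-[170,80]+.5)*6-.5).round(1))
for z in (.0,): print("mat corner", z,((proj("scene",[.3772,-.2142,.004])-[170,80]+.5)*6-.5).round(1))
E
```

```text
0.004 [248.1 461.5]
0.008 [247.6 453.6]
0.012 [247.  445.7]
0.016 [246.4 437.7]
bodytop left/right 0.074 [array([182.3, 294.9]), array([303.3, 293.7])]
bodytop left/right 0.078 [array([181.7, 286.6]), array([302.8, 285.4])]
bodytop left/right 0.082 [array([181. , 278.3]), array([302.4, 277.1])]
bodytop left/right 0.086 [array([180.3, 270. ]), array([301.9, 268.7])]
jtop 0.116 [236.6 205.8]
jtop 0.12 [236.  197.2]
jtop 0.126 [235.1 184.2]
mat corner 0.0 [452.6 424.5]
```

Request:
step_arm --increments '[{"tx": 0, "ty": 0, "tz": 0, "spin": 0, "claw": 0}, {"tx": 0, "ty": 0, "tz": 0.002, "spin": 0, "claw": 0}, {"tx": 0, "ty": 0, "tz": 0.003, "spin": 0, "claw": 0}, {"tx": 0, "ty": 0, "tz": 0.004, "spin": 0, "claw": 0}, {"tx": 0, "ty": 0, "tz": 0.005, "spin": 0, "claw": 0}, {"tx": 0, "ty": 0, "tz": 0.006, "spin": 0, "claw": 0}]' --force 8

```text
time: 5.58
position: [0.4425, -0.2784, 0.2619]
tool_rot: [-0.084, 3.138, 0.003]
ft_force: [-1.2, 3.3, 11.5]
grip_width: 0.338
```

```bash
python3 s.py .44 -.28 .0975; python3 - <<'E'
from h import *
i=imaging.get_image("scene"); crop(i,"pics/s4.png",170,80,125,100,6)
E
```

```text
t 5.58 grasp [ 0.4429 -0.278   0.0984] yaw 93.08 zax [ 0.0025  0.0021 -1.    ] w 0.338 F [-1.2  3.3 11.5]
[0.44, -0.28, 0.0975] inc [ 0.003  -0.0018  0.0009]
```

View pics/s4.png

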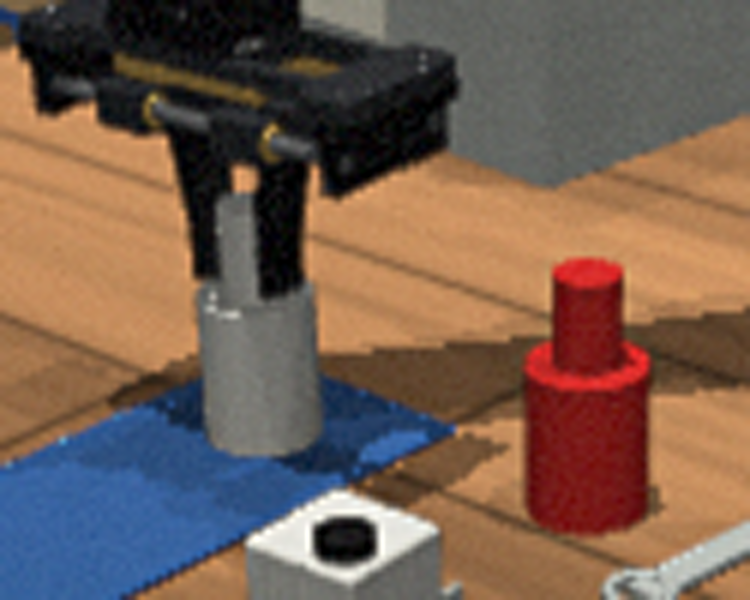

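Request:
step_arm --increments '[{"tx": 0, "ty": 0, "tz": -0.001, "spin": 0, "claw": 0.36}, {"tx": 0, "ty": 0, "tz": -0.001, "spin": 0, "claw": 0.4}, {"tx": 0, "ty": 0, "tz": -0.001, "spin": 0, "claw": 0.7}, {"tx": 0, "ty": 0, "tz": -0.001, "spin": 0, "claw": 0.8}, {"tx": 0, "ty": 0, "tz": -0.03, "spin": 0, "claw": 0.9}, {"tx": 0, "ty": 0, "tz": -0.07, "spin": 0, "claw": 1}, {"tx": 0, "ty": 0, "tz": -0.11, "spin": 0, "claw": 1}, {"tx": 0, "ty": 0, "tz": -0.15, "spin": 0, "claw": 1}]' --force 40

```text
time: 6.3
position: [0.4401, -0.2801, 0.4119]
tool_rot: [0.079, -3.139, -0.0]
ft_force: [1.3, -0.0, -0.4]
grip_width: 0.766
```

```bash
python3 s.py .614 .091 .25; python3 - <<'E'
from h import *
i=imaging.get_image("scene"); cv2.imwrite("pics/full5.png",i);crop(i,"pics/s5.png",170,80,125,100,6)
E
```

```text
t 6.3 grasp [ 0.4399 -0.2801  0.2484] yaw 92.89 zax [-1.1e-03  1.0e-04 -1.0e+00] w 0.766 F [ 1.3 -0.  -0.4]
[0.614, 0.091, 0.25] inc [-0.1925  0.3619 -0.0018]
```

View pics/s5.png

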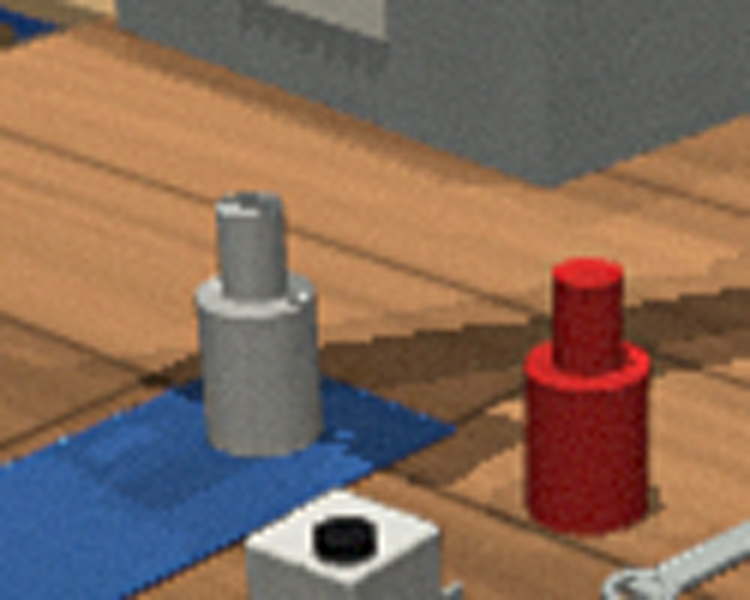

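```bash
python3 - <<'E'
from h import *
def px(P): return ((proj("scene",P)-[185,140]+.5)*5-.5).round(1)
print("roller jtop obs 446,113", px([.547,.0175,.116]))
print("drum top disc obs 486,251", px([.614,.091,.108]))
print("tin cap top obs 212,146", px([.6305,-.037,.118]))
print("wheel hole obs 346,338", px([.6175,.0218,.040]))
print("inverse:",unproj("scene",cz((446,113),185,140,5),.116),unproj("scene",cz((486,251),185,140,5),.108),unproj("scene",cz((212,146),185,140,5),.118),unproj("scene",cz((346,338),185,140,5),.04))
print("rack corner far-left obs 497,592 ; near-left 748,352 z.012",unproj("scene",cz((497,590),185,140,5),.004),unproj("scene",cz((748,352),185,140,5),.012))
# standing roller on mat
print("now jtop",unproj("scene",cz((251,204),170,80,6),.116),"bodybottom",unproj("scene",cz((264,456),170,80,6),.004)-[.02,.0175,0])
print("red jtop",unproj("scene",cz((588,272),170,80,6),.112))
E
```

```text
roller jtop obs 446,113 [439.1 111.6]
drum top disc obs 486,251 [479.5 250.5]
tin cap top obs 212,146 [208.1 141.9]
wheel hole obs 346,338 [340.1 337.2]
inverse: [0.54611104 0.02050802 0.116     ] [0.61270577 0.09317465 0.108     ] [ 0.63198567 -0.03336002  0.118     ] [0.61638324 0.02408506 0.04      ]
rack corner far-left obs 497,592 ; near-left 748,352 z.012 [0.66959372 0.1448266  0.004     ] [0.48215927 0.13855143 0.012     ]
now jtop [ 0.43784774 -0.27508359  0.116     ] bodybottom [ 0.43510391 -0.27680233  0.004     ]
red jtop [ 0.39523514 -0.1191665   0.112     ]
```

Request:
step_arm --increments '[{"tx": -0.016, "ty": 0.03, "tz": 0, "spin": 0, "claw": 1}, {"tx": -0.032, "ty": 0.06, "tz": 0, "spin": 0, "claw": 1}, {"tx": -0.05, "ty": 0.095, "tz": 0, "spin": 0, "claw": 1}, {"tx": -0.068, "ty": 0.13, "tz": 0, "spin": 0, "claw": 1}, {"tx": -0.086, "ty": 0.165, "tz": 0, "spin": 0, "claw": 1}, {"tx": -0.104, "ty": 0.2, "tz": 0, "spin": 0, "claw": 1}, {"tx": -0.122, "ty": 0.235, "tz": 0, "spin": 0, "claw": 1}, {"tx": -0.14, "ty": 0.27, "tz": 0, "spin": 0, "claw": 1}]' --force 50

```text
time: 7.02
position: [0.5671, -0.0016, 0.4102]
tool_rot: [0.08, -3.14, -0.0]
ft_force: [0.3, -0.9, 0.1]
grip_width: 0.997
```

Request:
step_arm --increments '[{"tx": -0.018, "ty": 0.035, "tz": 0, "spin": 0, "claw": 1}, {"tx": -0.034, "ty": 0.065, "tz": 0, "spin": 0, "claw": 1}, {"tx": -0.046, "ty": 0.085, "tz": 0, "spin": 0, "claw": 1}, {"tx": -0.052, "ty": 0.093, "tz": 0, "spin": 0, "claw": 1}, {"tx": -0.052, "ty": 0.093, "tz": 0, "spin": 0, "claw": 1}, {"tx": -0.052, "ty": 0.093, "tz": 0, "spin": 0, "claw": 1}, {"tx": -0.052, "ty": 0.093, "tz": 0, "spin": 0, "claw": 1}, {"tx": -0.052, "ty": 0.093, "tz": 0, "spin": 0, "claw": 1}]'

```text
time: 7.68
position: [0.6136, 0.0894, 0.4111]
tool_rot: [-0.074, 3.14, -0.001]
ft_force: [-0.8, -0.1, 1.0]
grip_width: 0.999
```

```bash
python3 s.py .613 .092 .08
```

```text
t 7.68 grasp [0.6137 0.0893 0.2476] yaw 92.71 zax [ 3.e-04 -6.e-04 -1.e+00] w 0.999 F [-0.8 -0.1  1. ]
[0.613, 0.092, 0.08] inc [0.0006 0.0028 0.1676]
```

Request:
step_arm --increments '[{"tx": 0, "ty": 0.001, "tz": 0.025, "spin": 0, "claw": 1}, {"tx": 0, "ty": 0.001, "tz": 0.06, "spin": 0, "claw": 1}, {"tx": 0, "ty": 0.001, "tz": 0.095, "spin": 0, "claw": 1}, {"tx": 0, "ty": 0.001, "tz": 0.125, "spin": 0, "claw": 1}, {"tx": 0, "ty": 0.001, "tz": 0.15, "spin": 0, "claw": 1}, {"tx": 0, "ty": 0.001, "tz": 0.163, "spin": 0, "claw": 1}, {"tx": 0, "ty": 0.001, "tz": 0.167, "spin": 0, "claw": 1}, {"tx": 0, "ty": 0.001, "tz": 0.167, "spin": 0, "claw": 1}]'

```text
time: 8.35
position: [0.6137, 0.0923, 0.2437]
tool_rot: [0.078, -3.14, 0.001]
ft_force: [-0.3, -0.0, -0.3]
grip_width: 1.002
```

```bash
python3 s.py .613 .092 .08
```

```text
t 8.35 grasp [0.6136 0.0923 0.0802] yaw 92.85 zax [-7.e-04 -4.e-04 -1.e+00] w 1.002 F [-0.3 -0.  -0.3]
[0.613, 0.092, 0.08] inc [ 0.0006 -0.0002  0.0002]
```

Close firmly, then lift slightly.

Request:
step_arm --increments '[{"tx": 0, "ty": 0, "tz": 0, "spin": 0, "claw": 0.75}, {"tx": 0, "ty": 0, "tz": 0, "spin": 0, "claw": 0.68}, {"tx": 0, "ty": 0, "tz": 0, "spin": 0, "claw": 0.6}, {"tx": 0, "ty": 0, "tz": 0, "spin": 0, "claw": 0.3}, {"tx": 0, "ty": 0, "tz": 0, "spin": 0, "claw": 0.3}, {"tx": 0, "ty": 0, "tz": 0, "spin": 0, "claw": 0.3}, {"tx": 0, "ty": 0, "tz": 0, "spin": 0, "claw": 0.3}, {"tx": 0, "ty": 0, "tz": 0, "spin": 0, "claw": 0.3}]'

```text
time: 9.02
position: [0.6141, 0.093, 0.2442]
tool_rot: [-0.08, 3.14, 0.0]
ft_force: [-0.2, -0.3, 2.3]
grip_width: 0.616
```

Request:
step_arm --increments '[{"tx": 0, "ty": 0, "tz": -0.005, "spin": 0, "claw": 0.3}, {"tx": 0, "ty": 0, "tz": -0.02, "spin": 0, "claw": 0.3}, {"tx": 0, "ty": 0, "tz": -0.045, "spin": 0, "claw": 0.3}, {"tx": 0, "ty": 0, "tz": -0.075, "spin": 0, "claw": 0.3}, {"tx": 0, "ty": 0, "tz": -0.105, "spin": 0, "claw": 0.3}, {"tx": 0, "ty": 0, "tz": -0.13, "spin": 0, "claw": 0.3}, {"tx": 0, "ty": 0, "tz": -0.145, "spin": 0, "claw": 0.3}, {"tx": 0, "ty": 0, "tz": -0.15, "spin": 0, "claw": 0.3}]'

```text
time: 9.68
position: [0.6142, 0.0932, 0.3964]
tool_rot: [-0.08, 3.137, 0.002]
ft_force: [0.7, -0.3, -3.3]
grip_width: 0.613
```

```bash
python3 s.py .527 -.28 .23; python3 - <<'E'
from h import *
i=imaging.get_image("scene"); cv2.imwrite("pics/s6.png",i)
E
```

```text
t 9.68 grasp [0.6147 0.0934 0.2329] yaw 92.93 zax [ 0.0034  0.0011 -1.    ] w 0.613 F [ 0.7 -0.3 -3.3]
[0.527, -0.28, 0.23] inc [ 0.1067 -0.3684  0.0022]
```

Request:
step_arm --increments '[{"tx": 0.003, "ty": -0.01, "tz": 0, "spin": 0, "claw": 0.3}, {"tx": 0.009, "ty": -0.03, "tz": 0, "spin": 0, "claw": 0.3}, {"tx": 0.016, "ty": -0.055, "tz": 0, "spin": 0, "claw": 0.3}, {"tx": 0.024, "ty": -0.083, "tz": 0, "spin": 0, "claw": 0.3}, {"tx": 0.032, "ty": -0.112, "tz": 0, "spin": 0, "claw": 0.3}, {"tx": 0.04, "ty": -0.141, "tz": 0, "spin": 0, "claw": 0.3}, {"tx": 0.048, "ty": -0.17, "tz": 0, "spin": 0, "claw": 0.3}, {"tx": 0.056, "ty": -0.199, "tz": 0, "spin": 0, "claw": 0.3}]'

```text
time: 10.4
position: [0.5664, -0.1104, 0.3912]
tool_rot: [0.079, -3.136, -0.0]
ft_force: [0.5, 0.0, -4.3]
grip_width: 0.612
```

Request:
step_arm --increments '[{"tx": 0.009, "ty": -0.029, "tz": 0, "spin": 0, "claw": 0.3}, {"tx": 0.018, "ty": -0.058, "tz": 0, "spin": 0, "claw": 0.3}, {"tx": 0.027, "ty": -0.087, "tz": 0, "spin": 0, "claw": 0.3}, {"tx": 0.036, "ty": -0.116, "tz": 0, "spin": 0, "claw": 0.3}, {"tx": 0.043, "ty": -0.141, "tz": 0, "spin": 0, "claw": 0.3}, {"tx": 0.048, "ty": -0.16, "tz": 0, "spin": 0, "claw": 0.3}, {"tx": 0.05, "ty": -0.169, "tz": 0, "spin": 0, "claw": 0.3}, {"tx": 0.05, "ty": -0.169, "tz": 0, "spin": 0, "claw": 0.3}]'

```text
time: 11.07
position: [0.5247, -0.2826, 0.392]
tool_rot: [0.072, -3.137, 0.001]
ft_force: [-1.3, -0.2, -4.5]
grip_width: 0.612
```

```bash
python3 s.py .527 -.28 .082; python3 - <<'E'
from h import *
i=imaging.get_image("scene"); cv2.imwrite("pics/s7.png",i[40:,:].repeat(1,0)); crop(i,"pics/s7.png",110,30,200,150,4)
E
```

```text
t 11.07 grasp [ 0.5241 -0.2827  0.2285] yaw 92.61 zax [-3.6e-03 -5.0e-04 -1.0e+00] w 0.612 F [-1.3 -0.2 -4.5]
[0.527, -0.28, 0.082] inc [-0.0035  0.0026  0.1465]
```

View pics/s7.png

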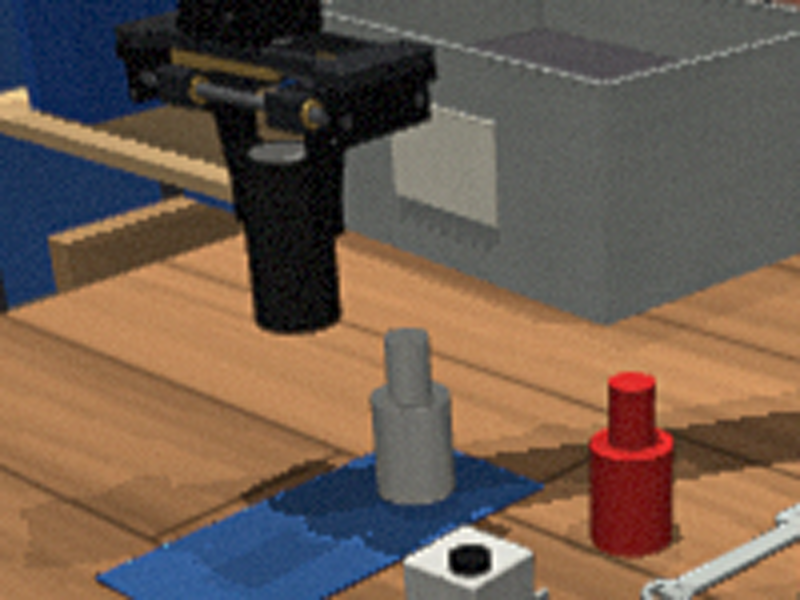

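Request:
step_arm --increments '[{"tx": 0, "ty": 0, "tz": 0.015, "spin": 0, "claw": 0.3}, {"tx": 0, "ty": 0, "tz": 0.04, "spin": 0, "claw": 0.3}, {"tx": 0, "ty": 0, "tz": 0.07, "spin": 0, "claw": 0.3}, {"tx": 0, "ty": 0, "tz": 0.1, "spin": 0, "claw": 0.3}, {"tx": 0, "ty": 0, "tz": 0.123, "spin": 0, "claw": 0.3}, {"tx": 0, "ty": 0, "tz": 0.135, "spin": 0, "claw": 0.3}, {"tx": 0, "ty": 0, "tz": 0.14, "spin": 0, "claw": 0.3}, {"tx": 0, "ty": 0, "tz": 0.142, "spin": 0, "claw": 0.3}]'

```text
time: 11.78
position: [0.5273, -0.2784, 0.2511]
tool_rot: [0.083, -3.14, -0.002]
ft_force: [-0.5, -0.3, -3.7]
grip_width: 0.614
```

```bash
python3 s.py .527 -.28 .081
```

```text
t 11.78 grasp [ 0.5271 -0.2783  0.0876] yaw 93.03 zax [-1.e-03  9.e-04 -1.e+00] w 0.614 F [-0.5 -0.3 -3.7]
[0.527, -0.28, 0.081] inc [ 0.0002 -0.0017  0.0066]
```

Ease down with a softer grip, so it seats flat.

Request:
step_arm --increments '[{"tx": 0, "ty": 0, "tz": 0.002, "spin": 0, "claw": 0.3}, {"tx": 0, "ty": 0, "tz": 0.003, "spin": 0, "claw": 0.3}, {"tx": 0, "ty": 0, "tz": 0.004, "spin": 0, "claw": 0.3}, {"tx": 0, "ty": 0, "tz": 0.005, "spin": 0, "claw": 0.3}, {"tx": 0, "ty": 0, "tz": 0.006, "spin": 0, "claw": 0.3}, {"tx": 0, "ty": 0, "tz": 0.007, "spin": 0, "claw": 0.3}, {"tx": 0, "ty": 0, "tz": 0.007, "spin": 0, "claw": 0.3}]' --force 12

```text
time: 12.37
position: [0.5267, -0.2797, 0.2447]
tool_rot: [-0.08, 3.14, 0.0]
ft_force: [-1.2, -0.1, -4.3]
grip_width: 0.622
```

```bash
python3 s.py .527 -.28 .081
```

```text
t 12.37 grasp [ 0.5268 -0.2797  0.0812] yaw 92.92 zax [ 1.e-04  2.e-04 -1.e+00] w 0.622 F [-1.2 -0.1 -4.3]
[0.527, -0.28, 0.081] inc [-0.0002 -0.0003  0.0002]
```

Request:
step_arm --increments '[{"tx": 0, "ty": 0, "tz": 0.001, "spin": 0, "claw": 0.3}, {"tx": 0, "ty": 0, "tz": 0.0015, "spin": 0, "claw": 0.3}, {"tx": 0, "ty": 0, "tz": 0.002, "spin": 0, "claw": 0.3}, {"tx": 0, "ty": 0, "tz": 0.002, "spin": 0, "claw": 0.3}]'

```text
time: 12.7
position: [0.5269, -0.28, 0.2441]
tool_rot: [-0.08, 3.14, 0.001]
ft_force: [-3.3, 1.3, 6.1]
grip_width: 0.618
```

Contact. Release gently and raise.

Request:
step_arm --increments '[{"tx": 0, "ty": 0, "tz": 0, "spin": 0, "claw": 0.65}, {"tx": 0, "ty": 0, "tz": 0, "spin": 0, "claw": 0.7}, {"tx": 0, "ty": 0, "tz": 0, "spin": 0, "claw": 0.9}, {"tx": 0, "ty": 0, "tz": 0, "spin": 0, "claw": 1}, {"tx": 0, "ty": 0, "tz": -0.03, "spin": 0, "claw": 1}, {"tx": 0, "ty": 0, "tz": -0.07, "spin": 0, "claw": 1}, {"tx": 0, "ty": 0, "tz": -0.11, "spin": 0, "claw": 1}, {"tx": 0, "ty": 0, "tz": -0.15, "spin": 0, "claw": 1}]' --force 50

```text
time: 13.37
position: [0.5265, -0.2797, 0.3943]
tool_rot: [0.08, -3.14, 0.0]
ft_force: [1.0, 0.0, -0.1]
grip_width: 0.982
```

```bash
python3 s.py .622 -.047 .23
```

```text
t 13.37 grasp [ 0.5264 -0.2797  0.2308] yaw 92.91 zax [-4.e-04 -0.e+00 -1.e+00] w 0.982 F [ 1.   0.  -0.1]
[0.622, -0.047, 0.23] inc [-0.1073  0.2276  0.0007]
```

Request:
step_arm --increments '[{"tx": -0.016, "ty": 0.034, "tz": 0, "spin": 0, "claw": 1}, {"tx": -0.032, "ty": 0.068, "tz": 0, "spin": 0, "claw": 1}, {"tx": -0.048, "ty": 0.102, "tz": 0, "spin": 0, "claw": 1}, {"tx": -0.064, "ty": 0.136, "tz": 0, "spin": 0, "claw": 1}, {"tx": -0.08, "ty": 0.17, "tz": 0, "spin": 0, "claw": 1}, {"tx": -0.095, "ty": 0.2, "tz": 0, "spin": 0, "claw": 1}, {"tx": -0.104, "ty": 0.22, "tz": 0, "spin": 0, "claw": 1}, {"tx": -0.107, "ty": 0.227, "tz": 0, "spin": 0, "claw": 1}]'

```text
time: 14.03
position: [0.6233, -0.042, 0.3922]
tool_rot: [-0.091, 3.14, 0.003]
ft_force: [0.1, 0.8, -0.5]
grip_width: 0.998
```

Request:
step_arm --increments '[{"tx": 0, "ty": 0, "tz": 0.02, "spin": 0, "claw": 1}, {"tx": 0, "ty": 0, "tz": 0.05, "spin": 0, "claw": 1}, {"tx": 0, "ty": 0, "tz": 0.08, "spin": 0, "claw": 1}, {"tx": 0, "ty": 0, "tz": 0.11, "spin": 0, "claw": 1}, {"tx": 0, "ty": 0, "tz": 0.135, "spin": 0, "claw": 1}, {"tx": 0, "ty": 0, "tz": 0.145, "spin": 0, "claw": 1}, {"tx": 0, "ty": 0, "tz": 0.148, "spin": 0, "claw": 1}, {"tx": 0, "ty": 0, "tz": 0.148, "spin": 0, "claw": 1}]'

```text
time: 14.7
position: [0.622, -0.0486, 0.2448]
tool_rot: [0.078, -3.14, 0.001]
ft_force: [-0.5, 0.2, -0.4]
grip_width: 1.002
```

```bash
python3 s.py .622 -.047 .082
```

```text
t 14.7 grasp [ 0.6219 -0.0487  0.0813] yaw 92.86 zax [-4.e-04 -6.e-04 -1.e+00] w 1.002 F [-0.5  0.2 -0.4]
[0.622, -0.047, 0.082] inc [-0.0001  0.0016 -0.0007]
```

Request:
step_arm --increments '[{"tx": 0, "ty": 0.001, "tz": 0, "spin": 0, "claw": 0.75}, {"tx": 0, "ty": 0.001, "tz": 0, "spin": 0, "claw": 0.65}, {"tx": 0, "ty": 0.001, "tz": 0, "spin": 0, "claw": 0.6}, {"tx": 0, "ty": 0.001, "tz": 0, "spin": 0, "claw": 0.3}, {"tx": 0, "ty": 0.001, "tz": 0, "spin": 0, "claw": 0.3}, {"tx": 0, "ty": 0.001, "tz": 0, "spin": 0, "claw": 0.3}, {"tx": 0, "ty": 0.001, "tz": 0, "spin": 0, "claw": 0.3}, {"tx": 0, "ty": 0.001, "tz": 0, "spin": 0, "claw": 0.3}]'

```text
time: 15.37
position: [0.6221, -0.0467, 0.245]
tool_rot: [-0.08, 3.14, -0.0]
ft_force: [0.5, 0.0, 2.3]
grip_width: 0.571
```

Request:
step_arm --increments '[{"tx": 0, "ty": 0, "tz": -0.005, "spin": 0, "claw": 0.3}, {"tx": 0, "ty": 0, "tz": -0.02, "spin": 0, "claw": 0.3}, {"tx": 0, "ty": 0, "tz": -0.045, "spin": 0, "claw": 0.3}, {"tx": 0, "ty": 0, "tz": -0.075, "spin": 0, "claw": 0.3}, {"tx": 0, "ty": 0, "tz": -0.105, "spin": 0, "claw": 0.3}, {"tx": 0, "ty": 0, "tz": -0.13, "spin": 0, "claw": 0.3}, {"tx": 0, "ty": 0, "tz": -0.145, "spin": 0, "claw": 0.3}, {"tx": 0, "ty": 0, "tz": -0.15, "spin": 0, "claw": 0.3}]'

```text
time: 16.03
position: [0.6224, -0.0468, 0.3979]
tool_rot: [-0.08, 3.136, 0.0]
ft_force: [1.1, 0.8, -2.3]
grip_width: 0.571
```

```bash
python3 s.py .614 -.28 .23
```

```text
t 16.03 grasp [ 0.6231 -0.0468  0.2344] yaw 92.92 zax [ 4.4e-03  3.0e-04 -1.0e+00] w 0.571 F [ 1.1  0.8 -2.3]
[0.614, -0.28, 0.23] inc [ 0.021  -0.2324  0.0043]
```

Request:
step_arm --increments '[{"tx": 0.001, "ty": -0.012, "tz": 0, "spin": 0, "claw": 0.3}, {"tx": 0.003, "ty": -0.036, "tz": 0, "spin": 0, "claw": 0.3}, {"tx": 0.006, "ty": -0.07, "tz": 0, "spin": 0, "claw": 0.3}, {"tx": 0.009, "ty": -0.105, "tz": 0, "spin": 0, "claw": 0.3}, {"tx": 0.013, "ty": -0.142, "tz": 0, "spin": 0, "claw": 0.3}, {"tx": 0.017, "ty": -0.18, "tz": 0, "spin": 0, "claw": 0.3}, {"tx": 0.02, "ty": -0.213, "tz": 0, "spin": 0, "claw": 0.3}, {"tx": 0.021, "ty": -0.231, "tz": 0, "spin": 0, "claw": 0.3}]'

```text
time: 16.7
position: [0.6099, -0.2848, 0.3924]
tool_rot: [0.069, -3.136, 0.004]
ft_force: [-0.7, -0.6, -2.4]
grip_width: 0.572
```

Request:
step_arm --increments '[{"tx": 0, "ty": -0.001, "tz": 0, "spin": 0, "claw": 0.3}, {"tx": 0, "ty": -0.001, "tz": 0.015, "spin": 0, "claw": 0.3}, {"tx": 0, "ty": -0.001, "tz": 0.045, "spin": 0, "claw": 0.3}, {"tx": 0, "ty": -0.001, "tz": 0.08, "spin": 0, "claw": 0.3}, {"tx": 0, "ty": -0.001, "tz": 0.11, "spin": 0, "claw": 0.3}, {"tx": 0, "ty": -0.001, "tz": 0.13, "spin": 0, "claw": 0.3}, {"tx": 0, "ty": -0.001, "tz": 0.14, "spin": 0, "claw": 0.3}, {"tx": 0, "ty": -0.001, "tz": 0.143, "spin": 0, "claw": 0.3}]'

```text
time: 17.37
position: [0.6115, -0.2786, 0.2478]
tool_rot: [0.08, -3.134, -0.004]
ft_force: [0.1, 0.5, -2.4]
grip_width: 0.573
```

```bash
python3 s.py .614 -.28 .0815
```

```text
t 17.37 grasp [ 0.6105 -0.2783  0.0843] yaw 92.93 zax [-0.0062  0.0021 -1.    ] w 0.573 F [ 0.1  0.5 -2.4]
[0.614, -0.28, 0.0815] inc [-0.0034 -0.0019  0.0028]
```

Request:
step_arm --increments '[{"tx": 0, "ty": 0, "tz": 0.0, "spin": 0, "claw": 0.3}, {"tx": 0, "ty": 0, "tz": 0.001, "spin": 0, "claw": 0.3}, {"tx": 0, "ty": 0, "tz": 0.002, "spin": 0, "claw": 0.3}, {"tx": 0, "ty": 0, "tz": 0.003, "spin": 0, "claw": 0.3}, {"tx": 0, "ty": 0, "tz": 0.003, "spin": 0, "claw": 0.3}]' --force 12

```text
time: 17.78
position: [0.6131, -0.2795, 0.2498]
tool_rot: [-0.08, 3.139, -0.001]
ft_force: [-0.3, -0.3, -2.6]
grip_width: 0.575
```

Request:
step_arm --increments '[{"tx": 0, "ty": 0, "tz": 0.001, "spin": 0, "claw": 0.3}, {"tx": 0, "ty": 0, "tz": 0.002, "spin": 0, "claw": 0.3}, {"tx": 0, "ty": 0, "tz": 0.003, "spin": 0, "claw": 0.3}, {"tx": 0, "ty": 0, "tz": 0.004, "spin": 0, "claw": 0.3}, {"tx": 0, "ty": 0, "tz": 0.0045, "spin": 0, "claw": 0.3}, {"tx": 0, "ty": 0, "tz": 0.0045, "spin": 0, "claw": 0.3}]'

```text
time: 18.28
position: [0.6129, -0.2795, 0.245]
tool_rot: [-0.08, 3.14, 0.0]
ft_force: [-1.0, 0.2, 3.9]
grip_width: 0.574
```

Seated (3.9 N up). Release, raise.

Request:
step_arm --increments '[{"tx": 0, "ty": 0, "tz": 0, "spin": 0, "claw": 0.62}, {"tx": 0, "ty": 0, "tz": 0, "spin": 0, "claw": 0.7}, {"tx": 0, "ty": 0, "tz": 0, "spin": 0, "claw": 0.9}, {"tx": 0, "ty": 0, "tz": 0, "spin": 0, "claw": 1}, {"tx": 0, "ty": 0, "tz": -0.03, "spin": 0, "claw": 1}, {"tx": 0, "ty": 0, "tz": -0.07, "spin": 0, "claw": 1}, {"tx": 0, "ty": 0, "tz": -0.11, "spin": 0, "claw": 1}, {"tx": 0, "ty": 0, "tz": -0.15, "spin": 0, "claw": 1}]' --force 40

```text
time: 18.95
position: [0.6126, -0.2793, 0.3957]
tool_rot: [0.08, -3.14, -0.0]
ft_force: [1.3, 0.3, -0.4]
grip_width: 0.98
```

```bash
python3 s.py .617 .023 .23; python3 - <<'E'
from h import *
cv2.imwrite("pics/top8.png",imaging.get_image("top")); i=imaging.get_image("scene"); crop(i,"pics/s8.png",100,80,200,150,4)
E
```

```text
t 18.95 grasp [ 0.6125 -0.2793  0.2322] yaw 92.91 zax [-5.e-04 -0.e+00 -1.e+00] w 0.98 F [ 1.3  0.3 -0.4]
[0.617, 0.023, 0.23] inc [-0.0199  0.3017  0.0022]
```

View pics/s8.png

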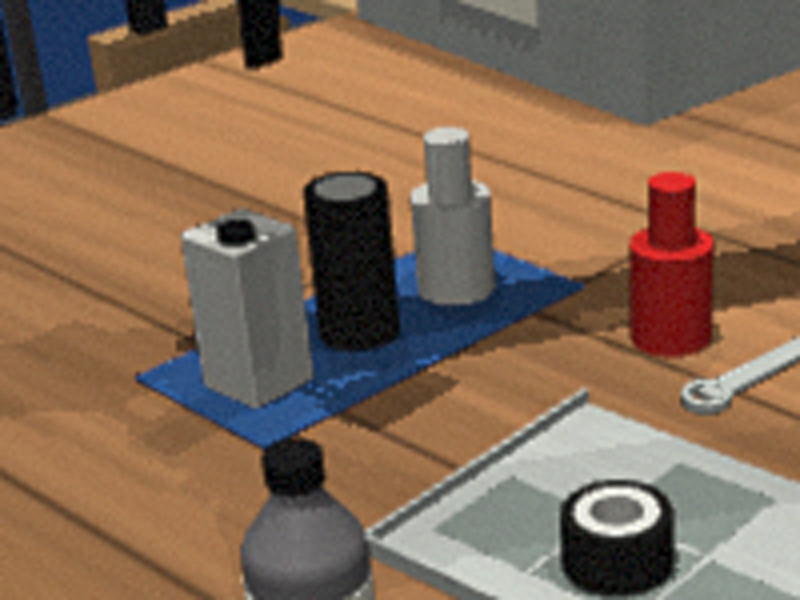

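Request:
step_arm --increments '[{"tx": -0.003, "ty": 0.038, "tz": 0, "spin": 0, "claw": 1}, {"tx": -0.006, "ty": 0.077, "tz": 0, "spin": 0, "claw": 1}, {"tx": -0.009, "ty": 0.116, "tz": 0, "spin": 0, "claw": 1}, {"tx": -0.012, "ty": 0.155, "tz": 0, "spin": 0, "claw": 1}, {"tx": -0.015, "ty": 0.194, "tz": 0, "spin": 0, "claw": 1}, {"tx": -0.018, "ty": 0.233, "tz": 0, "spin": 0, "claw": 1}, {"tx": -0.02, "ty": 0.27, "tz": 0, "spin": 0, "claw": 1}, {"tx": -0.02, "ty": 0.301, "tz": 0, "spin": 0, "claw": 1}]'

```text
time: 19.72
position: [0.6173, 0.0259, 0.3937]
tool_rot: [-0.084, 3.14, 0.002]
ft_force: [0.5, -0.0, -0.6]
grip_width: 1.001
```

Request:
step_arm --increments '[{"tx": 0, "ty": 0, "tz": 0.015, "spin": 0, "claw": 1}, {"tx": 0, "ty": 0, "tz": 0.05, "spin": 0, "claw": 1}, {"tx": 0, "ty": 0, "tz": 0.085, "spin": 0, "claw": 1}, {"tx": 0, "ty": 0, "tz": 0.115, "spin": 0, "claw": 1}, {"tx": 0, "ty": 0, "tz": 0.135, "spin": 0, "claw": 1}, {"tx": 0, "ty": 0, "tz": 0.145, "spin": 0, "claw": 1}, {"tx": 0, "ty": 0, "tz": 0.15, "spin": 0, "claw": 1}, {"tx": 0, "ty": 0, "tz": 0.15, "spin": 0, "claw": 1}]'

```text
time: 20.38
position: [0.6174, 0.0222, 0.2436]
tool_rot: [0.08, -3.14, 0.0]
ft_force: [-0.3, 0.9, -0.8]
grip_width: 1.003
```

```bash
python3 s.py .617 .0228 .028; python3 - <<'E'
from h import *
crop("pics/top8.png","pics/t8.png",188,135,125,100,6)
E
```

```text
t 20.38 grasp [0.6172 0.0221 0.0801] yaw 92.91 zax [-1.e-03 -3.e-04 -1.e+00] w 1.003 F [-0.3  0.9 -0.8]
[0.617, 0.0228, 0.028] inc [0.0001 0.0007 0.0521]
```

View pics/t8.png

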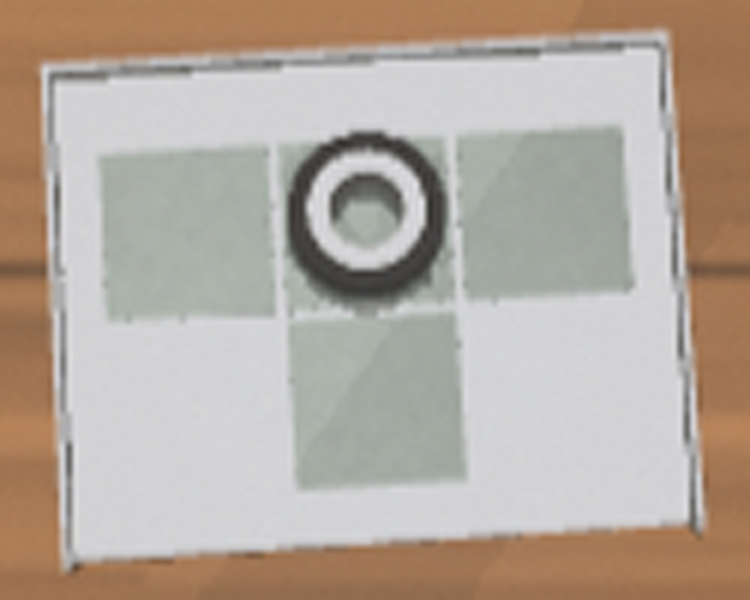

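Request:
step_arm --increments '[{"tx": 0, "ty": 0.0005, "tz": 0.02, "spin": 0, "claw": 1}, {"tx": 0, "ty": 0.0005, "tz": 0.038, "spin": 0, "claw": 1}, {"tx": 0, "ty": 0.0005, "tz": 0.048, "spin": 0, "claw": 1}, {"tx": 0, "ty": 0.0005, "tz": 0.052, "spin": 0, "claw": 1}, {"tx": 0, "ty": 0.0005, "tz": 0.052, "spin": 0, "claw": 0.8}, {"tx": 0, "ty": 0.0005, "tz": 0.052, "spin": 0, "claw": 0.7}, {"tx": 0, "ty": 0.0005, "tz": 0.052, "spin": 0, "claw": 0.4}, {"tx": 0, "ty": 0.0005, "tz": 0.052, "spin": 0, "claw": 0.4}]' --force 30

```text
time: 21.05
position: [0.618, 0.0228, 0.1935]
tool_rot: [-0.08, 3.138, 0.001]
ft_force: [0.1, -0.0, 1.3]
grip_width: 0.781
```

Request:
step_arm --increments '[{"tx": 0, "ty": 0, "tz": 0, "spin": 0, "claw": 0.4}, {"tx": 0, "ty": 0, "tz": 0, "spin": 0, "claw": 0.4}, {"tx": 0, "ty": 0, "tz": 0, "spin": 0, "claw": 0.4}, {"tx": 0, "ty": 0, "tz": -0.005, "spin": 0, "claw": 0.4}, {"tx": 0, "ty": 0, "tz": -0.02, "spin": 0, "claw": 0.4}, {"tx": 0, "ty": 0, "tz": -0.05, "spin": 0, "claw": 0.4}, {"tx": 0, "ty": 0, "tz": -0.08, "spin": 0, "claw": 0.4}, {"tx": 0, "ty": 0, "tz": -0.1, "spin": 0, "claw": 0.4}]'

```text
time: 21.72
position: [0.6177, 0.0226, 0.2947]
tool_rot: [-0.08, 3.139, 0.0]
ft_force: [0.4, -0.6, -0.5]
grip_width: 0.683
```

```bash
python3 - <<'E'
from h import *
f=lambda u,v,z:unproj("top",cz((u,v),188,135,6),z).round(4)
print("bays L,R,F",f(186.5,235,.004),f(543.75,212,.004),f(377.5,401,.004))
# stand: from scene0 and top
for n in("scene","top"):
    i=cv2.imread(f"pics/{n}0.png"); g=i.max(2)
    c=proj(n,[.537,.299,.012]).astype(int); print(n,"pred",c)
i=cv2.imread("pics/scene0.png");a=i[230:280,360:430];b=i
crop("pics/scene0.png","pics/a.png",355,225,80,60,4);crop("pics/top0.png","pics/b.png",96,176,60,60,4)
A=cv2.imread("pics/a.png");B=cv2.imread("pics/b.png");cv2.imwrite("pics/ab.png",np.hstack([A,B]))
for z in(.012,):
  for n,x,y,w,h in(("scene",355,225,80,60),("top",96,176,60,60)):
    j=cv2.imread(f"pics/{n}0.png")[y:y+h,x:x+w].astype(int); m=((j[...,2]-j[...,0])<25)&(j.max(2)<100)
    n_,l,st,ce=cv2.connectedComponentsWithStats(m.astype(np.uint8)); k=1+np.argmax(st[1:,4]); print(n,st[k],ce[k]+[x,y],unproj(n,ce[k]+[x,y],z))
    e=cv2.fitEllipse(max(cv2.findContours((l==k).astype(np.uint8),0,1)[0],key=len)); print(e, unproj(n,np.array(e[0])+[x,y],z))
E
python3 s.py .536 .299 .12
```

```text
bays L,R,F [0.6126 0.092  0.004 ] [ 0.6219 -0.0481  0.004 ] [0.5474 0.0174 0.004 ]
scene pred [391 253]
top pred [127 205]
scene [  15   15   49   35 1278] [393.70970266 257.23395931] [0.54563015 0.30741896 0.012     ]
((38.6274299621582, 32.440982818603516), (31.67258644104004, 50.26075744628906), 103.81177520751953) [0.54627647 0.30756396 0.012     ]
top [  11   11   40   39 1127] [125.97515528 205.91126886] [0.53704027 0.30170704 0.012     ]
((30.629531860351562, 29.980716705322266), (37.18046188354492, 39.35478973388672), 79.35946655273438) [0.53687861 0.30022349 0.012     ]
t 21.72 grasp [0.618  0.0226 0.1312] yaw 92.91 zax [ 1.8e-03  1.0e-04 -1.0e+00] w 0.683 F [ 0.4 -0.6 -0.5]
[0.536, 0.299, 0.12] inc [0.0679 0.2802 0.0111]
```

View pics/ab.png

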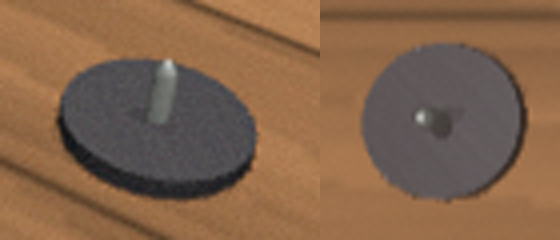

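```bash
python3 - <<'E'
from h import *
print(unproj("scene",cz((168,62),355,225,4),.043),unproj("scene",cz((159,121),355,225,4),.012))
print(unproj("top",cz((101,117),96,176,4),.043), "disc edge ctr", unproj("top",cz(((43+203)/2,(43+197)/2),96,176,4),.012))
print("top disc scene",unproj("scene",cz(((60+255)/2,(58+183)/2),355,225,4),.012))
E
```

```text
[0.53409474 0.30264411 0.043     ] [0.53853545 0.30536169 0.012     ]
[0.53749425 0.30214801 0.043     ] disc edge ctr [0.53769271 0.30082679 0.012     ]
top disc scene [0.53864747 0.30465997 0.012     ]
```

Request:
step_arm --increments '[{"tx": 0.005, "ty": 0.02, "tz": 0, "spin": 0, "claw": 0.4}, {"tx": 0.012, "ty": 0.05, "tz": 0, "spin": 0, "claw": 0.4}, {"tx": 0.02, "ty": 0.085, "tz": 0, "spin": 0, "claw": 0.4}, {"tx": 0.029, "ty": 0.122, "tz": 0, "spin": 0, "claw": 0.4}, {"tx": 0.038, "ty": 0.159, "tz": 0, "spin": 0, "claw": 0.4}, {"tx": 0.047, "ty": 0.196, "tz": 0, "spin": 0, "claw": 0.4}, {"tx": 0.056, "ty": 0.233, "tz": 0, "spin": 0, "claw": 0.4}, {"tx": 0.063, "ty": 0.265, "tz": 0, "spin": 0, "claw": 0.4}]'

```text
time: 22.38
position: [0.5393, 0.2869, 0.2921]
tool_rot: [0.083, -3.139, -0.001]
ft_force: [1.4, -0.3, -2.0]
grip_width: 0.689
```

Request:
step_arm --increments '[{"tx": 0.003, "ty": 0.013, "tz": 0, "spin": 0, "claw": 0.4}, {"tx": 0.004, "ty": 0.018, "tz": 0, "spin": 0, "claw": 0.4}, {"tx": 0.004, "ty": 0.018, "tz": 0, "spin": 0, "claw": 0.4}, {"tx": 0.004, "ty": 0.018, "tz": 0, "spin": 0, "claw": 0.4}, {"tx": 0.004, "ty": 0.018, "tz": 0, "spin": 0, "claw": 0.4}, {"tx": 0.004, "ty": 0.018, "tz": 0, "spin": 0, "claw": 0.4}]'

```text
time: 22.88
position: [0.5372, 0.2995, 0.2923]
tool_rot: [-0.074, 3.14, -0.001]
ft_force: [-0.1, -0.1, -0.7]
grip_width: 0.688
```

```bash
python3 s.py .537 .3015 .039
```

```text
t 22.88 grasp [0.5372 0.2994 0.1288] yaw 92.71 zax [ 4.e-04 -9.e-04 -1.e+00] w 0.688 F [-0.1 -0.1 -0.7]
[0.537, 0.3015, 0.039] inc [0.0002 0.0022 0.0898]
```

Lower to just above the base, keeping an eye on force.

Request:
step_arm --increments '[{"tx": 0, "ty": 0.001, "tz": 0.015, "spin": 0, "claw": 0.4}, {"tx": 0, "ty": 0.001, "tz": 0.035, "spin": 0, "claw": 0.4}, {"tx": 0, "ty": 0.001, "tz": 0.05, "spin": 0, "claw": 0.4}, {"tx": 0, "ty": 0.001, "tz": 0.062, "spin": 0, "claw": 0.4}, {"tx": 0, "ty": 0.001, "tz": 0.073, "spin": 0, "claw": 0.4}, {"tx": 0, "ty": 0.001, "tz": 0.081, "spin": 0, "claw": 0.4}, {"tx": 0, "ty": 0.001, "tz": 0.086, "spin": 0, "claw": 0.4}, {"tx": 0, "ty": 0.001, "tz": 0.086, "spin": 0, "claw": 0.4}]'

```text
time: 23.55
position: [0.5359, 0.3027, 0.2053]
tool_rot: [0.08, -3.139, 0.001]
ft_force: [-0.2, -0.9, -1.0]
grip_width: 0.688
```

```bash
python3 s.py .537 .3015 .039; python3 - <<'E'
from h import *
i=imaging.get_image("scene"); crop(i,"pics/s9.png",340,170,110,110,5)
E
```

```text
t 23.55 grasp [0.5357 0.3025 0.0418] yaw 92.91 zax [-1.1e-03 -9.0e-04 -1.0e+00] w 0.688 F [-0.2 -0.9 -1. ]
[0.537, 0.3015, 0.039] inc [-0.0012 -0.0011  0.0028]
```

View pics/s9.png

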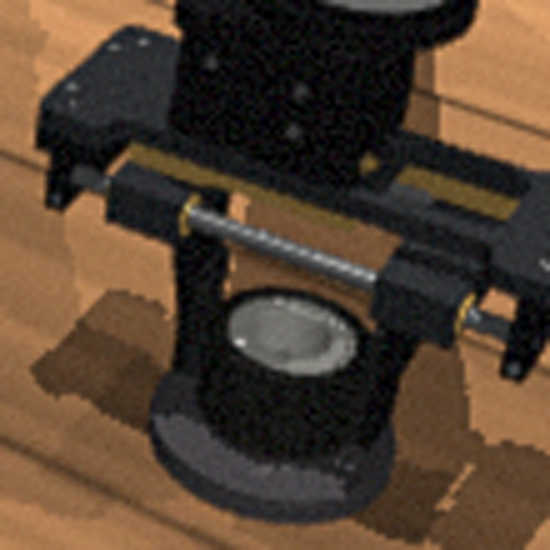

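Request:
step_arm --increments '[{"tx": 0, "ty": 0, "tz": 0.0015, "spin": 0, "claw": 0.4}, {"tx": 0, "ty": 0, "tz": 0.003, "spin": 0, "claw": 0.4}, {"tx": 0, "ty": 0, "tz": 0.004, "spin": 0, "claw": 0.4}, {"tx": 0, "ty": 0, "tz": 0.0045, "spin": 0, "claw": 0.4}, {"tx": 0, "ty": 0, "tz": 0.0045, "spin": 0, "claw": 0.4}]' --force 12

```text
time: 24.02
position: [0.5361, 0.3031, 0.2019]
tool_rot: [-0.08, 3.14, 0.0]
ft_force: [-0.2, -0.1, -1.1]
grip_width: 0.691
```

Request:
step_arm --increments '[{"tx": 0, "ty": 0, "tz": 0.001, "spin": 0, "claw": 0.4}, {"tx": 0, "ty": 0, "tz": 0.0015, "spin": 0, "claw": 0.4}, {"tx": 0, "ty": 0, "tz": 0.002, "spin": 0, "claw": 0.4}, {"tx": 0, "ty": 0, "tz": 0.002, "spin": 0, "claw": 0.4}]'

```text
time: 24.35
position: [0.5363, 0.3031, 0.2011]
tool_rot: [-0.08, 3.14, 0.001]
ft_force: [-2.3, -1.5, 5.8]
grip_width: 0.694
```

Contact with the base. Release and raise.

Request:
step_arm --increments '[{"tx": 0, "ty": 0, "tz": 0, "spin": 0, "claw": 0.75}, {"tx": 0, "ty": 0, "tz": 0, "spin": 0, "claw": 0.85}, {"tx": 0, "ty": 0, "tz": 0, "spin": 0, "claw": 1}, {"tx": 0, "ty": 0, "tz": 0, "spin": 0, "claw": 1}, {"tx": 0, "ty": 0, "tz": -0.02, "spin": 0, "claw": 1}, {"tx": 0, "ty": 0, "tz": -0.06, "spin": 0, "claw": 1}, {"tx": 0, "ty": 0, "tz": -0.1, "spin": 0, "claw": 1}, {"tx": 0, "ty": 0, "tz": -0.14, "spin": 0, "claw": 1}]' --force 50

```text
time: 25.02
position: [0.5358, 0.3028, 0.3408]
tool_rot: [0.08, -3.14, 0.001]
ft_force: [0.6, 0.6, -0.2]
grip_width: 0.994
```

Request:
step_arm --increments '[{"tx": 0, "ty": 0, "tz": -0.04, "spin": 0, "claw": 1}, {"tx": 0, "ty": 0, "tz": -0.06, "spin": 0, "claw": 1}, {"tx": 0, "ty": -0.035, "tz": -0.06, "spin": 0, "claw": 1}, {"tx": 0, "ty": -0.075, "tz": -0.06, "spin": 0, "claw": 1}, {"tx": 0, "ty": -0.115, "tz": -0.06, "spin": 0, "claw": 1}, {"tx": 0, "ty": -0.155, "tz": -0.06, "spin": 0, "claw": 1}, {"tx": 0, "ty": -0.19, "tz": -0.06, "spin": 0, "claw": 1}, {"tx": 0, "ty": -0.21, "tz": -0.06, "spin": 0, "claw": 1}]'

```text
time: 25.68
position: [0.5468, 0.0878, 0.4001]
tool_rot: [-0.071, 3.14, -0.002]
ft_force: [0.3, 0.3, -0.4]
grip_width: 0.999
```

```bash
python3 s.py .613 -.279 .23; python3 - <<'E'
from h import *
s=imaging.get_image("scene");t=imaging.get_image("top");cv2.imwrite("pics/top10.png",t)
a=cv2.resize(s[225:285,355:435],None,fx=4,fy=4);b=cv2.resize(t[176:236,96:156],None,fx=4,fy=4)
c=cv2.resize(s[80:180,125:241],None,fx=2.4,fy=2.4)
cv2.imwrite("pics/c10.png",np.hstack([a,b,c]))
E
```

```text
t 25.68 grasp [0.5469 0.0876 0.2366] yaw 92.6 zax [ 8.0e-04 -1.4e-03 -1.0e+00] w 0.999 F [ 0.3  0.3 -0.4]
[0.613, -0.279, 0.23] inc [-0.0494 -0.3692  0.0071]
```

View pics/c10.png

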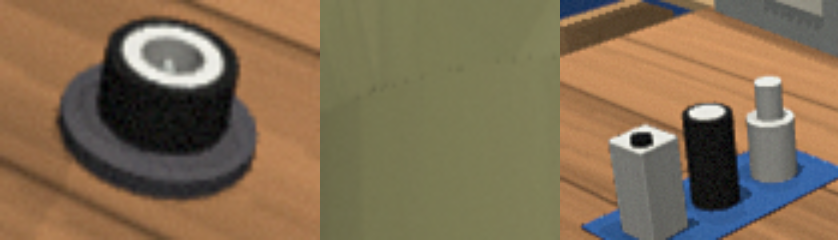

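Request:
step_arm --increments '[{"tx": -0.005, "ty": -0.038, "tz": 0, "spin": 0, "claw": 1}, {"tx": -0.01, "ty": -0.078, "tz": 0, "spin": 0, "claw": 1}, {"tx": -0.015, "ty": -0.118, "tz": 0, "spin": 0, "claw": 1}, {"tx": -0.02, "ty": -0.158, "tz": 0, "spin": 0, "claw": 1}, {"tx": -0.025, "ty": -0.198, "tz": 0, "spin": 0, "claw": 1}, {"tx": -0.03, "ty": -0.238, "tz": 0, "spin": 0, "claw": 1}, {"tx": -0.035, "ty": -0.278, "tz": 0, "spin": 0, "claw": 1}, {"tx": -0.04, "ty": -0.315, "tz": 0, "spin": 0, "claw": 1}]'

```text
time: 26.45
position: [0.6033, -0.2204, 0.3996]
tool_rot: [-0.082, 3.14, 0.0]
ft_force: [0.0, 0.8, 0.6]
grip_width: 0.995
```

Request:
step_arm --increments '[{"tx": -0.004, "ty": -0.03, "tz": 0, "spin": 0, "claw": 1}, {"tx": -0.006, "ty": -0.05, "tz": 0, "spin": 0, "claw": 1}, {"tx": -0.007, "ty": -0.06, "tz": 0, "spin": 0, "claw": 1}, {"tx": -0.007, "ty": -0.06, "tz": 0, "spin": 0, "claw": 1}, {"tx": -0.007, "ty": -0.06, "tz": 0, "spin": 0, "claw": 1}, {"tx": -0.007, "ty": -0.06, "tz": 0, "spin": 0, "claw": 1}, {"tx": -0.007, "ty": -0.06, "tz": 0, "spin": 0, "claw": 1}]'

```text
time: 27.03
position: [0.6135, -0.2764, 0.3998]
tool_rot: [-0.085, 3.14, 0.003]
ft_force: [0.2, 0.7, -0.9]
grip_width: 1.0
```

```bash
python3 s.py .6128 -.2795 .0815
```

```text
t 27.03 grasp [ 0.6136 -0.2762  0.2363] yaw 93.11 zax [ 4.0e-04  1.7e-03 -1.0e+00] w 1.0 F [ 0.2  0.7 -0.9]
[0.6128, -0.2795, 0.0815] inc [ 0.001  -0.0035  0.1548]
```

Request:
step_arm --increments '[{"tx": 0, "ty": 0, "tz": 0.02, "spin": 0, "claw": 1}, {"tx": 0, "ty": 0, "tz": 0.055, "spin": 0, "claw": 1}, {"tx": 0, "ty": 0, "tz": 0.09, "spin": 0, "claw": 1}, {"tx": 0, "ty": 0, "tz": 0.12, "spin": 0, "claw": 1}, {"tx": 0, "ty": 0, "tz": 0.143, "spin": 0, "claw": 1}, {"tx": 0, "ty": 0, "tz": 0.152, "spin": 0, "claw": 1}, {"tx": 0, "ty": 0, "tz": 0.155, "spin": 0, "claw": 1}, {"tx": 0, "ty": 0, "tz": 0.155, "spin": 0, "claw": 1}]'

```text
time: 27.7
position: [0.6133, -0.278, 0.2451]
tool_rot: [-0.082, 3.14, 0.0]
ft_force: [0.8, 1.5, 0.3]
grip_width: 1.002
```

```bash
python3 s.py .6128 -.2795 .0815
```

```text
t 27.7 grasp [ 0.6133 -0.278   0.0816] yaw 93.0 zax [ 3.e-04  3.e-04 -1.e+00] w 1.002 F [0.8 1.5 0.3]
[0.6128, -0.2795, 0.0815] inc [ 0.0006 -0.0015  0.0001]
```

Grip the tin and lift.

Request:
step_arm --increments '[{"tx": 0, "ty": -0.001, "tz": 0, "spin": 0, "claw": 0.75}, {"tx": 0, "ty": -0.001, "tz": 0, "spin": 0, "claw": 0.65}, {"tx": 0, "ty": -0.001, "tz": 0, "spin": 0, "claw": 0.6}, {"tx": 0, "ty": -0.001, "tz": 0, "spin": 0, "claw": 0.3}, {"tx": 0, "ty": -0.001, "tz": 0, "spin": 0, "claw": 0.3}, {"tx": 0, "ty": -0.001, "tz": 0, "spin": 0, "claw": 0.3}, {"tx": 0, "ty": -0.001, "tz": 0, "spin": 0, "claw": 0.3}, {"tx": 0, "ty": -0.001, "tz": 0, "spin": 0, "claw": 0.3}]'

```text
time: 28.37
position: [0.613, -0.2798, 0.2449]
tool_rot: [-0.08, 3.14, 0.0]
ft_force: [0.1, 0.4, 0.8]
grip_width: 0.569
```

Request:
step_arm --increments '[{"tx": 0, "ty": 0, "tz": -0.005, "spin": 0, "claw": 0.3}, {"tx": 0, "ty": 0, "tz": -0.02, "spin": 0, "claw": 0.3}, {"tx": 0, "ty": 0, "tz": -0.045, "spin": 0, "claw": 0.3}, {"tx": 0, "ty": 0, "tz": -0.075, "spin": 0, "claw": 0.3}, {"tx": 0, "ty": 0, "tz": -0.105, "spin": 0, "claw": 0.3}, {"tx": 0, "ty": 0, "tz": -0.13, "spin": 0, "claw": 0.3}, {"tx": 0, "ty": 0, "tz": -0.145, "spin": 0, "claw": 0.3}, {"tx": 0, "ty": 0, "tz": -0.15, "spin": 0, "claw": 0.3}]'

```text
time: 29.03
position: [0.613, -0.2806, 0.3994]
tool_rot: [-0.079, 3.135, -0.003]
ft_force: [0.0, 0.3, -3.4]
grip_width: 0.57
```

```bash
python3 s.py .622 -.048 .23
```

```text
t 29.03 grasp [ 0.614  -0.281   0.2359] yaw 92.9 zax [ 0.0057 -0.0021 -1.    ] w 0.57 F [ 0.   0.3 -3.4]
[0.622, -0.048, 0.23] inc [-0.0198  0.2323  0.0055]
```

Request:
step_arm --increments '[{"tx": -0.001, "ty": 0.012, "tz": 0, "spin": 0, "claw": 0.3}, {"tx": -0.003, "ty": 0.036, "tz": 0, "spin": 0, "claw": 0.3}, {"tx": -0.006, "ty": 0.068, "tz": 0, "spin": 0, "claw": 0.3}, {"tx": -0.009, "ty": 0.102, "tz": 0, "spin": 0, "claw": 0.3}, {"tx": -0.013, "ty": 0.138, "tz": 0, "spin": 0, "claw": 0.3}, {"tx": -0.016, "ty": 0.174, "tz": 0, "spin": 0, "claw": 0.3}, {"tx": -0.019, "ty": 0.205, "tz": 0, "spin": 0, "claw": 0.3}, {"tx": -0.0205, "ty": 0.225, "tz": 0, "spin": 0, "claw": 0.3}]'

```text
time: 29.7
position: [0.6214, -0.0478, 0.3927]
tool_rot: [0.089, -3.137, -0.005]
ft_force: [-0.1, 0.5, -3.0]
grip_width: 0.567
```

Request:
step_arm --increments '[{"tx": 0, "ty": 0.006, "tz": 0, "spin": 0, "claw": 0.3}, {"tx": 0, "ty": 0.006, "tz": 0.012, "spin": 0, "claw": 0.3}, {"tx": 0, "ty": 0.006, "tz": 0.04, "spin": 0, "claw": 0.3}, {"tx": 0, "ty": 0.006, "tz": 0.075, "spin": 0, "claw": 0.3}, {"tx": 0, "ty": 0.006, "tz": 0.108, "spin": 0, "claw": 0.3}, {"tx": 0, "ty": 0.006, "tz": 0.13, "spin": 0, "claw": 0.3}, {"tx": 0, "ty": 0.006, "tz": 0.14, "spin": 0, "claw": 0.3}, {"tx": 0, "ty": 0.006, "tz": 0.14, "spin": 0, "claw": 0.3}]'

```text
time: 30.37
position: [0.6197, -0.0496, 0.2509]
tool_rot: [0.076, -3.134, 0.002]
ft_force: [0.0, -0.4, -3.5]
grip_width: 0.57
```

```bash
python3 s.py .622 -.048 .0815
```

```text
t 30.37 grasp [ 0.6185 -0.0499  0.0874] yaw 92.78 zax [-0.007  -0.0015 -1.    ] w 0.57 F [ 0.  -0.4 -3.5]
[0.622, -0.048, 0.0815] inc [-0.0036  0.0017  0.0059]
```

Let it settle (soft-seat grip) before correcting.

Request:
step_arm --increments '[{"tx": 0, "ty": 0, "tz": 0, "spin": 0, "claw": 0.3}, {"tx": 0, "ty": 0, "tz": 0, "spin": 0, "claw": 0.3}, {"tx": 0, "ty": 0, "tz": 0, "spin": 0, "claw": 0.3}, {"tx": 0, "ty": 0, "tz": 0, "spin": 0, "claw": 0.3}, {"tx": 0, "ty": 0, "tz": 0, "spin": 0, "claw": 0.3}]' --force 15

```text
time: 30.78
position: [0.622, -0.0482, 0.256]
tool_rot: [-0.08, 3.138, 0.0]
ft_force: [-0.2, -0.1, -2.5]
grip_width: 0.575
```

```bash
python3 s.py .622 -.048 .0815
```

```text
t 30.78 grasp [ 0.6224 -0.0481  0.0925] yaw 92.93 zax [ 2.2e-03  3.0e-04 -1.0e+00] w 0.575 F [-0.2 -0.1 -2.5]
[0.622, -0.048, 0.0815] inc [0.0004 0.0001 0.011 ]
```

Position perfect; lower 11 mm.

Request:
step_arm --increments '[{"tx": 0, "ty": 0, "tz": 0.003, "spin": 0, "claw": 0.3}, {"tx": 0, "ty": 0, "tz": 0.006, "spin": 0, "claw": 0.3}, {"tx": 0, "ty": 0, "tz": 0.008, "spin": 0, "claw": 0.3}, {"tx": 0, "ty": 0, "tz": 0.009, "spin": 0, "claw": 0.3}, {"tx": 0, "ty": 0, "tz": 0.01, "spin": 0, "claw": 0.3}, {"tx": 0, "ty": 0, "tz": 0.011, "spin": 0, "claw": 0.3}, {"tx": 0, "ty": 0, "tz": 0.0115, "spin": 0, "claw": 0.3}, {"tx": 0, "ty": 0, "tz": 0.0115, "spin": 0, "claw": 0.3}]'

```text
time: 31.45
position: [0.6215, -0.0482, 0.2449]
tool_rot: [0.08, -3.14, -0.002]
ft_force: [-5.2, 1.2, 8.9]
grip_width: 0.572
```

Request:
step_arm --increments '[{"tx": 0, "ty": 0, "tz": 0, "spin": 0, "claw": 0.62}, {"tx": 0, "ty": 0, "tz": 0, "spin": 0, "claw": 0.7}, {"tx": 0, "ty": 0, "tz": 0, "spin": 0, "claw": 0.9}, {"tx": 0, "ty": 0, "tz": 0, "spin": 0, "claw": 1}, {"tx": 0, "ty": 0, "tz": -0.03, "spin": 0, "claw": 1}, {"tx": 0, "ty": 0, "tz": -0.07, "spin": 0, "claw": 1}, {"tx": 0, "ty": 0, "tz": -0.11, "spin": 0, "claw": 1}, {"tx": 0, "ty": 0, "tz": -0.15, "spin": 0, "claw": 1}]' --force 50

```text
time: 32.12
position: [0.6213, -0.0483, 0.3947]
tool_rot: [0.08, -3.14, 0.0]
ft_force: [0.8, 1.4, -0.3]
grip_width: 0.986
```

```bash
python3 s.py .5268 -.2797 .235
```

```text
t 32.12 grasp [ 0.6212 -0.0483  0.2312] yaw 92.9 zax [-5.e-04 -3.e-04 -1.e+00] w 0.986 F [ 0.8  1.4 -0.3]
[0.5268, -0.2797, 0.235] inc [ 0.106  -0.2263 -0.0037]
```

Now the drum.

Request:
step_arm --increments '[{"tx": 0.016, "ty": -0.034, "tz": 0, "spin": 0, "claw": 1}, {"tx": 0.032, "ty": -0.068, "tz": 0, "spin": 0, "claw": 1}, {"tx": 0.048, "ty": -0.102, "tz": 0, "spin": 0, "claw": 1}, {"tx": 0.064, "ty": -0.136, "tz": 0, "spin": 0, "claw": 1}, {"tx": 0.08, "ty": -0.17, "tz": 0, "spin": 0, "claw": 1}, {"tx": 0.095, "ty": -0.202, "tz": 0, "spin": 0, "claw": 1}, {"tx": 0.104, "ty": -0.222, "tz": 0, "spin": 0, "claw": 1}, {"tx": 0.106, "ty": -0.226, "tz": 0, "spin": 0, "claw": 1}]'

```text
time: 32.78
position: [0.5241, -0.2849, 0.3937]
tool_rot: [0.067, -3.141, 0.005]
ft_force: [0.3, -0.5, -0.0]
grip_width: 1.0
```

Request:
step_arm --increments '[{"tx": 0, "ty": 0, "tz": 0.01, "spin": 0, "claw": 1}, {"tx": 0, "ty": 0, "tz": 0.04, "spin": 0, "claw": 1}, {"tx": 0, "ty": 0, "tz": 0.075, "spin": 0, "claw": 1}, {"tx": 0, "ty": 0, "tz": 0.11, "spin": 0, "claw": 1}, {"tx": 0, "ty": 0, "tz": 0.135, "spin": 0, "claw": 1}, {"tx": 0, "ty": 0, "tz": 0.147, "spin": 0, "claw": 1}, {"tx": 0, "ty": 0, "tz": 0.15, "spin": 0, "claw": 1}, {"tx": 0, "ty": 0, "tz": 0.15, "spin": 0, "claw": 1}]'

```text
time: 33.45
position: [0.5278, -0.2781, 0.2427]
tool_rot: [0.083, -3.14, -0.001]
ft_force: [-1.2, -0.4, -0.1]
grip_width: 1.002
```

```bash
python3 s.py .5268 -.2797 .081
```

```text
t 33.45 grasp [ 0.5277 -0.278   0.0792] yaw 93.01 zax [-1.e-03  5.e-04 -1.e+00] w 1.002 F [-1.2 -0.4 -0.1]
[0.5268, -0.2797, 0.081] inc [ 0.001  -0.0016 -0.0018]
```

Request:
step_arm --increments '[{"tx": 0, "ty": -0.001, "tz": 0, "spin": 0, "claw": 0.75}, {"tx": 0, "ty": -0.001, "tz": 0, "spin": 0, "claw": 0.68}, {"tx": 0, "ty": -0.001, "tz": 0, "spin": 0, "claw": 0.6}, {"tx": 0, "ty": -0.001, "tz": 0, "spin": 0, "claw": 0.3}, {"tx": 0, "ty": -0.001, "tz": 0, "spin": 0, "claw": 0.3}, {"tx": 0, "ty": -0.001, "tz": 0, "spin": 0, "claw": 0.3}, {"tx": 0, "ty": -0.001, "tz": 0, "spin": 0, "claw": 0.3}, {"tx": 0, "ty": -0.001, "tz": 0, "spin": 0, "claw": 0.3}]'

```text
time: 34.12
position: [0.5274, -0.2802, 0.2437]
tool_rot: [-0.08, 3.14, 0.0]
ft_force: [-0.5, 0.6, 2.9]
grip_width: 0.612
```

Request:
step_arm --increments '[{"tx": 0, "ty": 0, "tz": -0.005, "spin": 0, "claw": 0.3}, {"tx": 0, "ty": 0, "tz": -0.02, "spin": 0, "claw": 0.3}, {"tx": 0, "ty": 0, "tz": -0.045, "spin": 0, "claw": 0.3}, {"tx": 0, "ty": 0, "tz": -0.075, "spin": 0, "claw": 0.3}, {"tx": 0, "ty": 0, "tz": -0.105, "spin": 0, "claw": 0.3}, {"tx": 0, "ty": 0, "tz": -0.13, "spin": 0, "claw": 0.3}, {"tx": 0, "ty": 0, "tz": -0.148, "spin": 0, "claw": 0.3}, {"tx": 0, "ty": 0, "tz": -0.155, "spin": 0, "claw": 0.3}]'

```text
time: 34.78
position: [0.5274, -0.2808, 0.4008]
tool_rot: [-0.08, 3.137, -0.002]
ft_force: [0.9, -1.0, -4.7]
grip_width: 0.612
```

```bash
python3 s.py .613 .092 .235
```

```text
t 34.78 grasp [ 0.5279 -0.2809  0.2373] yaw 92.9 zax [ 0.0032 -0.0011 -1.    ] w 0.612 F [ 0.9 -1.  -4.7]
[0.613, 0.092, 0.235] inc [-0.1039  0.3681  0.0021]
```

Request:
step_arm --increments '[{"tx": -0.003, "ty": 0.01, "tz": 0, "spin": 0, "claw": 0.3}, {"tx": -0.009, "ty": 0.031, "tz": 0, "spin": 0, "claw": 0.3}, {"tx": -0.016, "ty": 0.057, "tz": 0, "spin": 0, "claw": 0.3}, {"tx": -0.024, "ty": 0.085, "tz": 0, "spin": 0, "claw": 0.3}, {"tx": -0.032, "ty": 0.114, "tz": 0, "spin": 0, "claw": 0.3}, {"tx": -0.04, "ty": 0.143, "tz": 0, "spin": 0, "claw": 0.3}, {"tx": -0.048, "ty": 0.172, "tz": 0, "spin": 0, "claw": 0.3}, {"tx": -0.057, "ty": 0.201, "tz": 0, "spin": 0, "claw": 0.3}]'

```text
time: 35.45
position: [0.5733, -0.074, 0.3957]
tool_rot: [0.081, -3.136, -0.001]
ft_force: [-0.3, -0.7, -4.4]
grip_width: 0.612
```

Request:
step_arm --increments '[{"tx": -0.009, "ty": 0.029, "tz": 0, "spin": 0, "claw": 0.3}, {"tx": -0.018, "ty": 0.059, "tz": 0, "spin": 0, "claw": 0.3}, {"tx": -0.026, "ty": 0.089, "tz": 0, "spin": 0, "claw": 0.3}, {"tx": -0.034, "ty": 0.118, "tz": 0, "spin": 0, "claw": 0.3}, {"tx": -0.041, "ty": 0.142, "tz": 0, "spin": 0, "claw": 0.3}, {"tx": -0.045, "ty": 0.157, "tz": 0, "spin": 0, "claw": 0.3}, {"tx": -0.047, "ty": 0.165, "tz": 0, "spin": 0, "claw": 0.3}, {"tx": -0.0473, "ty": 0.1667, "tz": 0, "spin": 0, "claw": 0.3}]'

```text
time: 36.12
position: [0.6124, 0.0943, 0.3966]
tool_rot: [0.084, -3.138, 0.001]
ft_force: [1.0, -1.3, -4.3]
grip_width: 0.614
```

Request:
step_arm --increments '[{"tx": 0, "ty": 0, "tz": 0.0, "spin": 0, "claw": 0.3}, {"tx": 0, "ty": 0, "tz": 0.012, "spin": 0, "claw": 0.3}, {"tx": 0, "ty": 0, "tz": 0.04, "spin": 0, "claw": 0.3}, {"tx": 0, "ty": 0, "tz": 0.075, "spin": 0, "claw": 0.3}, {"tx": 0, "ty": 0, "tz": 0.105, "spin": 0, "claw": 0.3}, {"tx": 0, "ty": 0, "tz": 0.127, "spin": 0, "claw": 0.3}, {"tx": 0, "ty": 0, "tz": 0.138, "spin": 0, "claw": 0.3}, {"tx": 0, "ty": 0, "tz": 0.14, "spin": 0, "claw": 0.3}]'

```text
time: 36.78
position: [0.6114, 0.0904, 0.2552]
tool_rot: [0.076, -3.136, 0.003]
ft_force: [-0.8, 0.3, -5.0]
grip_width: 0.615
```

Request:
step_arm --increments '[{"tx": 0, "ty": 0, "tz": 0, "spin": 0, "claw": 0.3}, {"tx": 0, "ty": 0, "tz": 0, "spin": 0, "claw": 0.3}, {"tx": 0, "ty": 0, "tz": 0, "spin": 0, "claw": 0.3}, {"tx": 0, "ty": 0, "tz": 0, "spin": 0, "claw": 0.3}, {"tx": 0, "ty": 0, "tz": 0, "spin": 0, "claw": 0.3}, {"tx": 0, "ty": 0, "tz": 0, "spin": 0, "claw": 0.3}]' --force 15

```text
time: 37.28
position: [0.6129, 0.0924, 0.2591]
tool_rot: [-0.08, 3.139, 0.001]
ft_force: [-0.4, 0.3, -4.2]
grip_width: 0.617
```

```bash
python3 s.py .613 .092 .08
```

```text
t 37.28 grasp [0.6131 0.0925 0.0956] yaw 92.93 zax [ 1.3e-03  5.0e-04 -1.0e+00] w 0.617 F [-0.4  0.3 -4.2]
[0.613, 0.092, 0.08] inc [ 0.0002 -0.0005  0.0156]
```

Request:
step_arm --increments '[{"tx": 0, "ty": 0, "tz": 0.004, "spin": 0, "claw": 0.3}, {"tx": 0, "ty": 0, "tz": 0.008, "spin": 0, "claw": 0.3}, {"tx": 0, "ty": 0, "tz": 0.011, "spin": 0, "claw": 0.3}, {"tx": 0, "ty": 0, "tz": 0.013, "spin": 0, "claw": 0.3}, {"tx": 0, "ty": 0, "tz": 0.0145, "spin": 0, "claw": 0.3}, {"tx": 0, "ty": 0, "tz": 0.0155, "spin": 0, "claw": 0.3}, {"tx": 0, "ty": 0, "tz": 0.016, "spin": 0, "claw": 0.3}, {"tx": 0, "ty": 0, "tz": 0.016, "spin": 0, "claw": 0.3}]'

```text
time: 37.95
position: [0.6126, 0.0922, 0.2437]
tool_rot: [0.08, -3.14, -0.001]
ft_force: [-4.4, -1.1, 5.7]
grip_width: 0.616
```

Request:
step_arm --increments '[{"tx": 0, "ty": 0, "tz": 0, "spin": 0, "claw": 0.65}, {"tx": 0, "ty": 0, "tz": 0, "spin": 0, "claw": 0.7}, {"tx": 0, "ty": 0, "tz": 0, "spin": 0, "claw": 0.9}, {"tx": 0, "ty": 0, "tz": 0, "spin": 0, "claw": 1}, {"tx": 0, "ty": 0, "tz": -0.03, "spin": 0, "claw": 1}, {"tx": 0, "ty": 0, "tz": -0.07, "spin": 0, "claw": 1}, {"tx": 0, "ty": 0, "tz": -0.11, "spin": 0, "claw": 1}, {"tx": 0, "ty": 0, "tz": -0.155, "spin": 0, "claw": 1}]' --force 60

```text
time: 38.62
position: [0.6124, 0.0922, 0.3952]
tool_rot: [0.08, -3.14, 0.001]
ft_force: [1.0, 0.4, 0.4]
grip_width: 0.986
```

```bash
python3 s.py .437 -.278 .24
```

```text
t 38.62 grasp [0.6123 0.0921 0.2317] yaw 92.91 zax [-6.e-04 -4.e-04 -1.e+00] w 0.986 F [1.  0.4 0.4]
[0.437, -0.278, 0.24] inc [ 0.1939 -0.3607 -0.0081]
```

Request:
step_arm --increments '[{"tx": 0.018, "ty": -0.034, "tz": 0, "spin": 0, "claw": 1}, {"tx": 0.037, "ty": -0.069, "tz": 0, "spin": 0, "claw": 1}, {"tx": 0.056, "ty": -0.104, "tz": 0, "spin": 0, "claw": 1}, {"tx": 0.075, "ty": -0.139, "tz": 0, "spin": 0, "claw": 1}, {"tx": 0.094, "ty": -0.174, "tz": 0, "spin": 0, "claw": 1}, {"tx": 0.113, "ty": -0.209, "tz": 0, "spin": 0, "claw": 1}, {"tx": 0.132, "ty": -0.244, "tz": 0, "spin": 0, "claw": 1}, {"tx": 0.15, "ty": -0.279, "tz": 0, "spin": 0, "claw": 1}]'

```text
time: 39.28
position: [0.4758, -0.1958, 0.3942]
tool_rot: [-0.08, 3.139, 0.001]
ft_force: [0.0, -0.4, -0.9]
grip_width: 1.0
```

Request:
step_arm --increments '[{"tx": 0.017, "ty": -0.033, "tz": 0, "spin": 0, "claw": 1}, {"tx": 0.031, "ty": -0.059, "tz": 0, "spin": 0, "claw": 1}, {"tx": 0.04, "ty": -0.076, "tz": 0, "spin": 0, "claw": 1}, {"tx": 0.0435, "ty": -0.0817, "tz": 0, "spin": 0, "claw": 1}, {"tx": 0.0435, "ty": -0.0817, "tz": 0, "spin": 0, "claw": 1}, {"tx": 0.0435, "ty": -0.0817, "tz": 0, "spin": 0, "claw": 1}, {"tx": 0.0435, "ty": -0.0817, "tz": 0, "spin": 0, "claw": 1}, {"tx": 0.0435, "ty": -0.0817, "tz": 0, "spin": 0, "claw": 1}]'

```text
time: 39.95
position: [0.4389, -0.276, 0.3937]
tool_rot: [0.085, -3.14, -0.001]
ft_force: [0.1, 0.4, 0.1]
grip_width: 1.0
```

Request:
step_arm --increments '[{"tx": 0, "ty": 0, "tz": 0.01, "spin": 0, "claw": 1}, {"tx": 0, "ty": 0, "tz": 0.035, "spin": 0, "claw": 1}, {"tx": 0, "ty": 0, "tz": 0.065, "spin": 0, "claw": 1}, {"tx": 0, "ty": 0, "tz": 0.095, "spin": 0, "claw": 1}, {"tx": 0, "ty": 0, "tz": 0.115, "spin": 0, "claw": 1}, {"tx": 0, "ty": 0, "tz": 0.128, "spin": 0, "claw": 1}, {"tx": 0, "ty": 0, "tz": 0.132, "spin": 0, "claw": 1}, {"tx": 0, "ty": 0, "tz": 0.132, "spin": 0, "claw": 1}]'

```text
time: 40.62
position: [0.4376, -0.2769, 0.2604]
tool_rot: [0.081, -3.138, -0.001]
ft_force: [-0.9, -1.0, 0.3]
grip_width: 1.0
```

```bash
python3 s.py .4375 -.278 .097; python3 - <<'E'
from h import *
crop(imaging.get_image("scene"),"pics/s11.png",170,80,125,100,6)
E
```

```text
t 40.62 grasp [ 0.4371 -0.2768  0.0969] yaw 92.97 zax [-3.e-03  6.e-04 -1.e+00] w 1.0 F [-0.9 -1.   0.3]
[0.4375, -0.278, 0.097] inc [-0.0003 -0.0012 -0.0001]
```

View pics/s11.png

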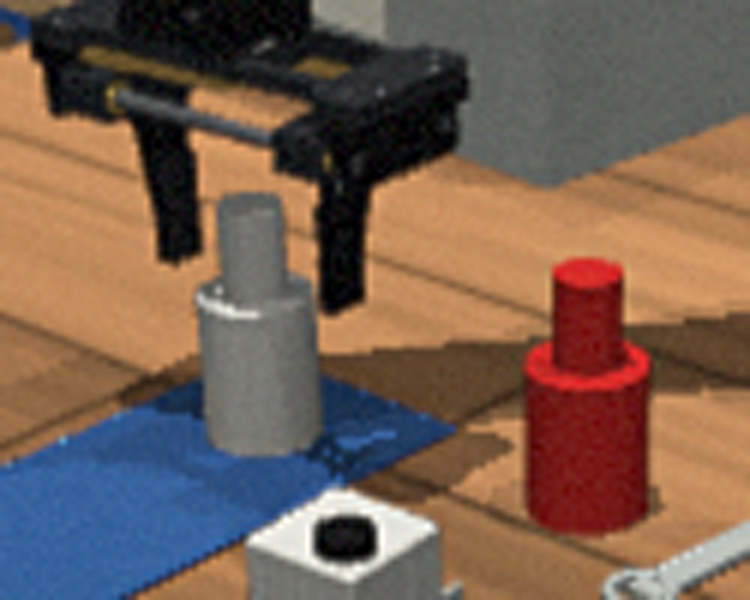

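Request:
step_arm --increments '[{"tx": 0, "ty": 0, "tz": 0, "spin": 0, "claw": 0.6}, {"tx": 0, "ty": 0, "tz": 0, "spin": 0, "claw": 0.45}, {"tx": 0, "ty": 0, "tz": 0, "spin": 0, "claw": 0.4}, {"tx": 0, "ty": 0, "tz": 0, "spin": 0, "claw": 0.3}, {"tx": 0, "ty": 0, "tz": 0, "spin": 0, "claw": 0}, {"tx": 0, "ty": 0, "tz": 0, "spin": 0, "claw": 0}, {"tx": 0, "ty": 0, "tz": 0, "spin": 0, "claw": 0}, {"tx": 0, "ty": 0, "tz": 0, "spin": 0, "claw": 0}]' --force 60

```text
time: 41.33
position: [0.4378, -0.2778, 0.262]
tool_rot: [-0.08, 3.14, 0.0]
ft_force: [-0.1, 0.3, 0.0]
grip_width: 0.482
```

Request:
step_arm --increments '[{"tx": 0, "ty": 0, "tz": 0, "spin": 0, "claw": 0}, {"tx": 0, "ty": 0, "tz": 0, "spin": 0, "claw": 0}, {"tx": 0, "ty": 0, "tz": -0.003, "spin": 0, "claw": 0}, {"tx": 0, "ty": 0, "tz": -0.009, "spin": 0, "claw": 0}, {"tx": 0, "ty": 0, "tz": -0.02, "spin": 0, "claw": 0}, {"tx": 0, "ty": 0, "tz": -0.035, "spin": 0, "claw": 0}, {"tx": 0, "ty": 0, "tz": -0.055, "spin": 0, "claw": 0}, {"tx": 0, "ty": 0, "tz": -0.075, "spin": 0, "claw": 0}]'

```text
time: 42.0
position: [0.4375, -0.2778, 0.3381]
tool_rot: [0.079, -3.14, -0.0]
ft_force: [0.9, 0.6, -3.9]
grip_width: 0.321
```

Request:
step_arm --increments '[{"tx": 0, "ty": 0, "tz": -0.02, "spin": 0, "claw": 0}, {"tx": 0, "ty": 0, "tz": -0.038, "spin": 0, "claw": 0}, {"tx": 0, "ty": 0, "tz": -0.052, "spin": 0, "claw": 0}, {"tx": 0, "ty": 0, "tz": -0.06, "spin": 0, "claw": 0}, {"tx": 0, "ty": 0, "tz": -0.063, "spin": 0, "claw": 0}, {"tx": 0, "ty": 0, "tz": -0.063, "spin": 0, "claw": 0}]'

```text
time: 42.5
position: [0.4378, -0.2779, 0.4005]
tool_rot: [-0.08, 3.139, -0.0]
ft_force: [-0.4, -0.0, -4.5]
grip_width: 0.322
```

```bash
python3 s.py .5474 .0175 .236
```

```text
t 42.5 grasp [ 0.438  -0.2779  0.237 ] yaw 92.92 zax [ 0.0011  0.     -1.    ] w 0.322 F [-0.4 -0.  -4.5]
[0.5474, 0.0175, 0.236] inc [-0.1243  0.2894  0.0011]
```

Request:
step_arm --increments '[{"tx": -0.0012, "ty": 0.0029, "tz": 0, "spin": 0, "claw": 0}, {"tx": -0.005, "ty": 0.0116, "tz": 0, "spin": 0, "claw": 0}, {"tx": -0.0112, "ty": 0.026, "tz": 0, "spin": 0, "claw": 0}, {"tx": -0.0199, "ty": 0.0463, "tz": 0, "spin": 0, "claw": 0}, {"tx": -0.0298, "ty": 0.0695, "tz": 0, "spin": 0, "claw": 0}, {"tx": -0.0398, "ty": 0.0926, "tz": 0, "spin": 0, "claw": 0}, {"tx": -0.0498, "ty": 0.1158, "tz": 0, "spin": 0, "claw": 0}, {"tx": -0.0597, "ty": 0.1389, "tz": 0, "spin": 0, "claw": 0}]'

```text
time: 43.17
position: [0.4905, -0.1337, 0.3989]
tool_rot: [0.081, -3.139, -0.001]
ft_force: [-0.0, 0.2, -4.3]
grip_width: 0.325
```

Request:
step_arm --increments '[{"tx": -0.01, "ty": 0.0232, "tz": 0, "spin": 0, "claw": 0}, {"tx": -0.0199, "ty": 0.0463, "tz": 0, "spin": 0, "claw": 0}, {"tx": -0.0299, "ty": 0.0695, "tz": 0, "spin": 0, "claw": 0}, {"tx": -0.0398, "ty": 0.0926, "tz": 0, "spin": 0, "claw": 0}, {"tx": -0.0485, "ty": 0.1129, "tz": 0, "spin": 0, "claw": 0}, {"tx": -0.056, "ty": 0.1303, "tz": 0, "spin": 0, "claw": 0}, {"tx": -0.0616, "ty": 0.1434, "tz": 0, "spin": 0, "claw": 0}, {"tx": -0.0647, "ty": 0.1505, "tz": 0, "spin": 0, "claw": 0}]'

```text
time: 43.83
position: [0.5475, 0.0207, 0.3988]
tool_rot: [0.085, -3.139, -0.0]
ft_force: [0.5, 0.3, -4.0]
grip_width: 0.325
```

Request:
step_arm --increments '[{"tx": 0, "ty": 0, "tz": 0, "spin": 0, "claw": 0}, {"tx": 0, "ty": 0, "tz": 0, "spin": 0, "claw": 0}, {"tx": 0, "ty": 0, "tz": 0.006, "spin": 0, "claw": 0}, {"tx": 0, "ty": 0, "tz": 0.02, "spin": 0, "claw": 0}, {"tx": 0, "ty": 0, "tz": 0.04, "spin": 0, "claw": 0}, {"tx": 0, "ty": 0, "tz": 0.06, "spin": 0, "claw": 0}, {"tx": 0, "ty": 0, "tz": 0.08, "spin": 0, "claw": 0}, {"tx": 0, "ty": 0, "tz": 0.095, "spin": 0, "claw": 0}]'

```text
time: 44.5
position: [0.5464, 0.0159, 0.303]
tool_rot: [0.076, -3.139, 0.001]
ft_force: [-0.2, -0.0, -4.9]
grip_width: 0.326
```

Request:
step_arm --increments '[{"tx": 0, "ty": 0, "tz": 0.012, "spin": 0, "claw": 0}, {"tx": 0, "ty": 0, "tz": 0.02, "spin": 0, "claw": 0}, {"tx": 0, "ty": 0, "tz": 0.025, "spin": 0, "claw": 0}, {"tx": 0, "ty": 0, "tz": 0.028, "spin": 0, "claw": 0}, {"tx": 0, "ty": 0, "tz": 0.028, "spin": 0, "claw": 0}, {"tx": 0, "ty": 0, "tz": 0.028, "spin": 0, "claw": 0}, {"tx": 0, "ty": 0, "tz": 0.028, "spin": 0, "claw": 0}]'

```text
time: 45.08
position: [0.5477, 0.0176, 0.2778]
tool_rot: [-0.08, 3.139, 0.0]
ft_force: [-0.0, -0.3, -4.1]
grip_width: 0.325
```

```bash
python3 s.py .5474 .0175 .0985
```

```text
t 45.08 grasp [0.548  0.0177 0.1143] yaw 92.93 zax [ 1.7e-03  4.0e-04 -1.0e+00] w 0.325 F [-0.  -0.3 -4.1]
[0.5474, 0.0175, 0.0985] inc [ 0.0007 -0.0001  0.0158]
```

Request:
step_arm --increments '[{"tx": 0, "ty": 0, "tz": 0.003, "spin": 0, "claw": 0}, {"tx": 0, "ty": 0, "tz": 0.006, "spin": 0, "claw": 0}, {"tx": 0, "ty": 0, "tz": 0.009, "spin": 0, "claw": 0}, {"tx": 0, "ty": 0, "tz": 0.011, "spin": 0, "claw": 0}, {"tx": 0, "ty": 0, "tz": 0.012, "spin": 0, "claw": 0}, {"tx": 0, "ty": 0, "tz": 0.012, "spin": 0, "claw": 0}]' --force 15

```text
time: 45.58
position: [0.5472, 0.0176, 0.2645]
tool_rot: [0.08, -3.14, 0.0]
ft_force: [-1.1, 0.3, -4.0]
grip_width: 0.332
```

Request:
step_arm --increments '[{"tx": 0, "ty": 0, "tz": 0.001, "spin": 0, "claw": 0}, {"tx": 0, "ty": 0, "tz": 0.002, "spin": 0, "claw": 0}, {"tx": 0, "ty": 0, "tz": 0.003, "spin": 0, "claw": 0}, {"tx": 0, "ty": 0, "tz": 0.004, "spin": 0, "claw": 0}, {"tx": 0, "ty": 0, "tz": 0.004, "spin": 0, "claw": 0}]'

```text
time: 46.0
position: [0.5477, 0.0175, 0.2619]
tool_rot: [-0.08, 3.14, 0.001]
ft_force: [-2.8, -1.0, 3.6]
grip_width: 0.334
```

Contact exactly at the gripping height (0.262). Release and raise, then clear away.

Request:
step_arm --increments '[{"tx": 0, "ty": 0, "tz": 0, "spin": 0, "claw": 0.36}, {"tx": 0, "ty": 0, "tz": 0, "spin": 0, "claw": 0.42}, {"tx": 0, "ty": 0, "tz": 0, "spin": 0, "claw": 0.7}, {"tx": 0, "ty": 0, "tz": 0, "spin": 0, "claw": 0.8}, {"tx": 0, "ty": 0, "tz": -0.02, "spin": 0, "claw": 0.9}, {"tx": 0, "ty": 0, "tz": -0.06, "spin": 0, "claw": 1}, {"tx": 0, "ty": 0, "tz": -0.1, "spin": 0, "claw": 1}, {"tx": 0, "ty": 0, "tz": -0.14, "spin": 0, "claw": 1}]'

```text
time: 46.67
position: [0.547, 0.0174, 0.4023]
tool_rot: [0.08, -3.14, 0.0]
ft_force: [0.7, -0.2, 0.2]
grip_width: 0.786
```

Request:
step_arm --increments '[{"tx": 0, "ty": -0.035, "tz": 0, "spin": 0, "claw": 1}, {"tx": 0, "ty": -0.075, "tz": 0, "spin": 0, "claw": 1}, {"tx": 0, "ty": -0.115, "tz": 0, "spin": 0, "claw": 1}, {"tx": 0, "ty": -0.155, "tz": 0, "spin": 0, "claw": 1}, {"tx": 0, "ty": -0.195, "tz": 0, "spin": 0, "claw": 1}, {"tx": 0, "ty": -0.235, "tz": 0, "spin": 0, "claw": 1}, {"tx": 0, "ty": -0.265, "tz": 0, "spin": 0, "claw": 1}, {"tx": 0, "ty": -0.28, "tz": 0, "spin": 0, "claw": 1}]'

```text
time: 47.33
position: [0.5602, -0.2672, 0.4011]
tool_rot: [0.071, -3.141, 0.005]
ft_force: [0.3, 0.1, -0.1]
grip_width: 0.999
```

```bash
python3 - <<'E'
from h import *
s=imaging.get_image("scene");t=imaging.get_image("top");cv2.imwrite("pics/sF.png",s);cv2.imwrite("pics/tF.png",t)
a=cv2.resize(s[120:290,130:430],None,fx=1.4,fy=1.4);b=cv2.resize(t[130:240,85:320],None,fx=420/235,fy=420/235)
cv2.imwrite("pics/fin.png",np.vstack([cv2.resize(a,None,fx=1.9,fy=1.5)[:0], cv2.resize(s[120:290,130:430],(600,340)),cv2.resize(t[130:240,85:320],(600,255))]))
E
```

```text
Traceback (most recent call last):
ValueError: all the input array dimensions except for the concatenation axis must match exactly, but along dimension 1, the array at index 0 has size 798 and the array at index 1 has size 600
```

```bash
python3 - <<'E'
from h import *
s=cv2.imread("pics/sF.png");t=cv2.imread("pics/tF.png")
cv2.imwrite("pics/fin.png",np.vstack([cv2.resize(s[120:290,130:430],(600,340)),cv2.resize(t[130:230,85:320],(600,255))]))
E
```

```text
(no output)
```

View pics/fin.png

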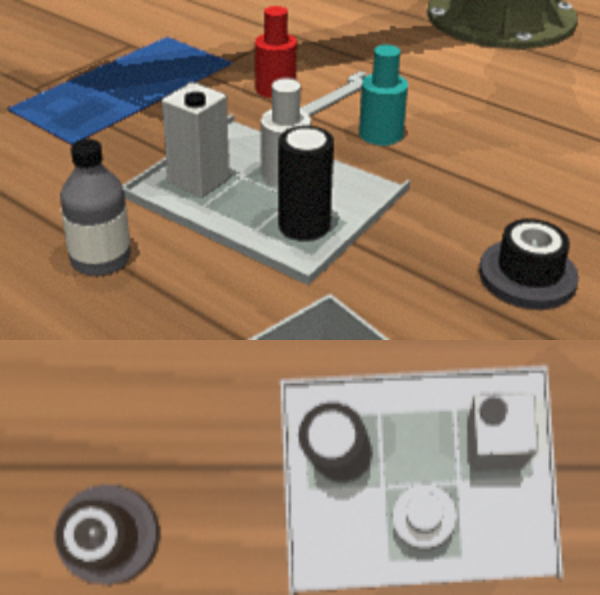

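```bash
python3 -c "
from bench import workorder,get_state
s=get_state();print(s['time'],s['ft_force'].round(1));print(workorder.close_job())"
```

```text
47.4333 [ 0.5 -0.1 -0.2]
the job is handed in; nothing more can be done
None
```

The job is done and handed in at about 47 s on the robot's clock. I moved the roller, drum and tin to the blue mat, lowered the wheel over the arbor post, then put the three parts back: drum left, tin right, roller front.

**Last checks:** In the last pictures from both cameras the wheel lies flat on the stand base around the post. All three tall parts stand upright in the bays where they began. The wrench, oil bottle and look-alikes appear undisturbed; I judged this by eye, not by measuring their positions. The gripper was empty and clear, with no force on it.

**What did not go smoothly:**
- **Roller:** on its first set-down it had tilted a few degrees in the grip and met the mat about 7 mm early, with about 40 N on the wrist. I backed off, loosened the grip and seated it flat. It ended upright, roughly 5 mm from where I aimed. The return went cleanly, with a firmer grip and gentler moves.
- **Cameras:** they disagreed by about 2–3 mm in y. I worked mainly from the top view.
- **Pictures:** I viewed 17 against the budget of 14, three over and so one more than the margin allowed.

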